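Strip down the gel-casting stands and hang the frames to drip

TASK

Slide the drip tray in under the middle of the drip rack's bar before any frame is brought there. Turn the cam clamp of every casting stand, empty ones too, past its click until it is fully open, lift out each casting frame and lower it gently, without letting it drop, to hang by the middle of its bridge over the bar above the tray, one leg on either side, the frames not touching one another. Finish with the tray still squarely under the bar, and do not knock the bottles or the tip box about or tip a frame over.

Things in the scene. Friction and masses are not known exactly. Their poses are not given: they have to be found in the camera images.
- rack: Drip rack, fixed: a level round steel bar (14 mm thick, 350 mm long) between two posts. Origin on the bench under the bar's middle; y runs along the bar, z up; the tray goes in from its -x side. Each post stands on a foot 160 (x) by 26 (y) by 12 mm high at y = +178 and -178 mm; the 323 mm between the feet is open.
- bar_mid (a point): Middle of the rack's bar, on the bar's axis, 135 mm above the bench (the bar's upper side is at 142 mm); axes as the rack.
- tray: White open drip tray, 160 (x) by 230 (y) mm, rim 24 mm high, 0.4 kg, slides on the bench. Origin: centre of its underside, z up. A blue pull block on its -x side reaches from x = -79 to -146 mm, 18 mm wide (y), 30 mm high. It belongs under the bar with its origin at the rack's origin and its axes along the rack's.
- tray_pull (a point): Point to grip on the tray's pull block, 130 mm from the tray's centre to its -x, 24 mm above the bench; grip it across its 18 mm (along the tray's y). Axes as the tray.
- standA: Casting stand A, fixed: white base 90 (x) by 205 (y) mm; guide lips 12 mm high round the frame's place; at its +y end a tower with the blue cam clamp. Origin on the bench under the middle of the frame's place, which is 20 mm above the bench.
- clampA (a joint): Cam clamp of stand A, vertical axis: 0 = locked, 1.571 rad = open, counter-clockwise seen from above. Locked, its steel tongue lies over the frame and traps it. Starts locked, with or without a frame. Sprung detent: about 0.2 N m to start it, nothing at mid-turn (0.785); let go before that it springs back, past it it snaps fully open by itself.
- clampA_grip (a point): Grip point of clamp A, on its axis, 174 mm above the bench, 83 mm from the stand's origin to its +y. The blue wing to grip is 14 mm thick (this frame's x), 44 mm long (y; the tongue points to -y, 47 mm long) and reaches from 18 mm below to 12 mm above this point. Turns with the clamp.
- frameA: Green casting frame that starts in stand A (may be absent): a bridge on two legs, open below, 120 mm wide (y), 120 mm tall, 0.2 kg. Origin midway between the feet at their undersides, z up. Bridge 22 mm thick (x), z = 84 to 120 mm; gap between legs 84 mm; steel feet 40 mm thick (x), 16 mm high. Grip across the 22 mm at the middle of the bridge, near its top.
- frameA_seat (a point): Middle of the underside of frame A's bridge, 84 mm above the frame's origin: the place that rests on the bar. Axes as the frame.
- standB: Casting stand B, fixed: white base 90 (x) by 205 (y) mm; guide lips 12 mm high round the frame's place; at its +y end a tower with the blue cam clamp. Origin on the bench under the middle of the frame's place, which is 20 mm above the bench.
- clampB (a joint): Cam clamp of stand B, vertical axis: 0 = locked, 1.571 rad = open, counter-clockwise seen from above. Locked, its steel tongue lies over the frame and traps it. Starts locked, with or without a frame. Sprung detent: about 0.2 N m to start it, nothing at mid-turn (0.785); let go before that it springs back, past it it snaps fully open by itself.
- clampB_grip (a point): Grip point of clamp B, on its axis, 174 mm above the bench, 83 mm from the stand's origin to its +y. The blue wing to grip is 14 mm thick (this frame's x), 44 mm long (y; the tongue points to -y, 47 mm long) and reaches from 18 mm below to 12 mm above this point. Turns with the clamp.
- frameB: Green casting frame that starts in stand B (may be absent): a bridge on two legs, open below, 120 mm wide (y), 120 mm tall, 0.2 kg. Origin midway between the feet at their undersides, z up. Bridge 22 mm thick (x), z = 84 to 120 mm; gap between legs 84 mm; steel feet 40 mm thick (x), 16 mm high. Grip across the 22 mm at the middle of the bridge, near its top.
- frameB_seat (a point): Middle of the underside of frame B's bridge, 84 mm above the frame's origin: the place that rests on the bar. Axes as the frame.
- standC: Casting stand C, fixed: white base 90 (x) by 205 (y) mm; guide lips 12 mm high round the frame's place; at its +y end a tower with the blue cam clamp. Origin on the bench under the middle of the frame's place, which is 20 mm above the bench.
- clampC (a joint): Cam clamp of stand C, vertical axis: 0 = locked, 1.571 rad = open, counter-clockwise seen from above. Locked, its steel tongue lies over the frame and traps it. Starts locked, with or without a frame. Sprung detent: about 0.2 N m to start it, nothing at mid-turn (0.785); let go before that it springs back, past it it snaps fully open by itself.
- clampC_grip (a point): Grip point of clamp C, on its axis, 174 mm above the bench, 83 mm from the stand's origin to its +y. The blue wing to grip is 14 mm thick (this frame's x), 44 mm long (y; the tongue points to -y, 47 mm long) and reaches from 18 mm below to 12 mm above this point. Turns with the clamp.
- frameC: Green casting frame that starts in stand C (may be absent): a bridge on two legs, open below, 120 mm wide (y), 120 mm tall, 0.2 kg. Origin midway between the feet at their undersides, z up. Bridge 22 mm thick (x), z = 84 to 120 mm; gap between legs 84 mm; steel feet 40 mm thick (x), 16 mm high. Grip across the 22 mm at the middle of the bridge, near its top.
- frameC_seat (a point): Middle of the underside of frame C's bridge, 84 mm above the frame's origin: the place that rests on the bar. Axes as the frame.
- media_bottle: Bystander: clear bottle with an orange cap, 72 mm across, 165 mm tall; origin centre of its underside.
- dark_bottle: Bystander: amber bottle with a blue cap, 76 mm across, 170 mm tall; origin centre of its underside.
- tip_box: Bystander: closed pipette-tip box, blue with a yellow lid, 85 by 122 mm, 56 mm tall; origin centre of its underside.
Not all that is in view belongs to the job. What is shaped like the standA but brown or pink is not meant. Leave any red look-alike of the frameB alone.

How it is judged (in metres and radians):
On the way:
1. The drip tray is under the bar before any frame is brought to it (x of tray in the frame of rack between -0.025 and 0.025 m and y of tray in the frame of rack between -0.03 and 0.03 m and angle between the x axis of tray and the x axis of rack, either way round below 0.2 rad and distance between each of frameA_seat, frameB_seat, frameC_seat and bar_mid above 0.16 m), for 0.2 s.
At the end, for the whole second after the job is handed in: Tray centred under the bar within 25 mm across, 30 mm along and 0.2 rad; all clamps beyond 1.35 rad; each frame hangs still, bridge on the bar, its middle within 20 mm of the bar axis and 110 mm of the bar middle, upright within 0.3 rad; no two frames touch (x of tray in the frame of rack between -0.025 and 0.025 m and y of tray in the frame of rack between -0.03 and 0.03 m and angle between the x axis of tray and the x axis of rack, either way round below 0.2 rad and value of joint each of clampA, clampB, clampC above 1.35 rad and x of frameA_seat in the frame of bar_mid between -0.02 and 0.02 m and y of frameA_seat in the frame of bar_mid between -0.11 and 0.11 m and z of frameA_seat in the frame of bar_mid between 0 and 0.02 m and angle between each of frameA, frameB, frameC's own z axis and vertical below 0.3 rad and linear speed of each of frameA, frameB, frameC below 0.03 m/s and x of frameB_seat in the frame of bar_mid between -0.02 and 0.02 m and y of frameB_seat in the frame of bar_mid between -0.11 and 0.11 m and z of frameB_seat in the frame of bar_mid between 0 and 0.02 m and x of frameC_seat in the frame of bar_mid between -0.02 and 0.02 m and y of frameC_seat in the frame of bar_mid between -0.11 and 0.11 m and z of frameC_seat in the frame of bar_mid between 0 and 0.02 m and contact force between frameA and frameB below 0.05 N and contact force between each of frameA, frameB and frameC below 0.05 N).
It fails at once if The orange-capped bottle is pushed more than 4 cm or knocked over (distance of media_bottle from where it was at the start of the episode above 0.04 m or angle between media_bottle's own z axis and vertical above 0.5 rad).
It fails at once if The blue-capped bottle is pushed more than 4 cm or knocked over (distance of dark_bottle from where it was at the start of the episode above 0.04 m or angle between dark_bottle's own z axis and vertical above 0.5 rad).
It fails at once if The tip box is pushed more than 4 cm or knocked over (distance of tip_box from where it was at the start of the episode above 0.04 m or angle between tip_box's own z axis and vertical above 0.5 rad).
It fails at once if A casting frame is tipped over (angle between any of frameA, frameB, frameC's own z axis and vertical above 1 rad).
It fails at once if A casting frame is let fall: it moves faster than 0.4 m/s with no finger on it ((contact force between frameA and the fingers below 0.1 N and linear speed of frameA above 0.4 m/s) or (contact force between frameB and the fingers below 0.1 N and linear speed of frameB above 0.4 m/s) or (contact force between frameC and the fingers below 0.1 N and linear speed of frameC above 0.4 m/s)).
Of frameA, frameB, frameC only 2 to 3 are there at a start; the rules pass over those that are not, and their reading is None.
At some moment in a run one of tray may be knocked a few centimetres aside while the robot is not near it.
It also fails if it takes over 208 s, if anything falls off the work surface, if the arm or the gripper's body presses on something with over 40 N, if the wrist force passes 120 N, or if a joint passes its speed limit or range.

ROBOT

A 6-joint arm with a two-finger parallel gripper is mounted at the origin on the work surface. World frame = base frame: x ahead of the robot, y to its left, z up, the work surface at z = 0. Lengths are in m, angles in degrees, forces in N, time in s.
With the tool pointing down it reaches from about 0.25 to 0.725 m from the base axis. Payload 9.7 kg.
Tool frame: the origin (TCP) lies midway between the tips of the shut fingers; the grasp point (between the pads) lies 19 mm behind it; z points along the fingers, y is the line along which they close (so a half turn about z gives the same grasp; the last joint's range is limited). The gripper opens to 85 mm and grips with 20 to 120 N. Pads are 22 mm wide; open, the fingers measure 114 mm over their backs; the gripper's body (76 mm by 85 mm) begins 54 mm behind the grasp point. The pads swing forward as they close: fully open they stand 13 mm farther back than shut.
Start: joints at [-71.906, 4.979, 10.078, 95.1, 0, 90], TCP at [0.171, -0.523, 0.231] pointing down, gripper open.
Joint ranges: [-179.16, 179.16], [-48.56, 103.87], [-65.8, 70.77], [-126.05, 130.52], [-82.76, 87.17], [-180, 180]. Speed limits (degrees/s): [127.2, 127.2, 147.25, 180, 180, 180].

INTERFACE

Orientations are given as [roll, pitch, yaw] about the fixed x, y, z axes, in that order (R = Rz(yaw) Ry(pitch) Rx(roll)).
In Python, from workcell import * gives the robot as it stands.
- The arm moves only by the tool servo_tool, never from a script. Its argument "moves" is a list of rows, each a list of 4 numbers: the shift along the world's x, y, z in shares of 80 cm (1.0 is 80 cm), then the turn about the world's z in a scale on which 1.0 is 4 rad. A call has 1 to 20 rows; each row is the pose to reach, as a shift and turn from the pose commanded when the call began; what a row does not reach only later rows make up. A row lasts 1/12 s, in which the tool goes at most 41.7 mm and 7.16 degrees, less where a joint would pass 70% of its speed; a pose out of reach is approached as far as the arm can. A shift or turn number past 1, either way, is cut back to 1. A call with a gripper value outside its range is refused whole. "claw" is the closure, from 0 (fully open) to 1 (shut), set as the call begins (left out, the last holds). The fingers move at their own pace and stop on an object; "force" is the grip in N (left out, the last holds). Time passes only in rows, so rows that repeat a pose let the fingers close. It gives the time, the measured TCP pose, the force, the opening and the grip force at its end, in the units of the state.
- get_obs(): the state, without advancing time (a new reading comes with each control period).
- camera(name): name is "scene" or "top" or "wrist"; returns the picture (384x512x3 uint8, red, green, blue); there is no depth.
- get_calibration(name): a dict with "fx", "fy", "cx", "cy" (pixels), "rvec" (rotation vector, rad) and "tvec" (3), from world to camera coordinates, as OpenCV has them; the wrist camera has in their place "tool_from_camera" (4x4, takes a point from camera to tool coordinates, whose origin is the TCP and whose axes are the flange's). Camera axes: x right, y down, z forward; pixel columns grow to the right and rows downward; lengths in m; the calibration is good to about 2 mm. A picture is of the moment at which its call begins: read the wrist's pose just before it. get_calibration takes no time and is no camera call.
- job_done(): hands the job in; it is judged then, once.
The state is a dict: "time": time; "q": joint angles; "qd": joint speeds; "joint_efforts": joint torques, N m; "ee_pos": TCP position; "tcp_rot": TCP orientation; "wrist_force": force on the tool from outside, world axes, zero at the start; "torque": the same for the moment, N m; "opening": finger opening in m; "grasp_force": force on a finger pad.
Only numpy, scipy, OpenCV 4.12 (cv2) and the standard library are available. Lean on these libraries where they do the work, as an engineer would, in place of code of your own. Each camera call takes 0.05 s, during which the arm holds its last target. There are 200 camera calls.

## Working session

There is one attempt and no reset: what is moved stays moved. The work goes in short steps, Python scripts to look and compute and a tool call to move; the robot and the scene stay as the last step left them, time stands still between calls to the robot, and variables do not carry over. Pictures are saved under pics/ and viewed, at most 14 in all, crops included, and the job is handed in when it is done.

Besides the shell and the picture viewer there is one more tool, called after "Request:" in YAML: its name, and indented under it one key for each argument. servo_tool: Moves the arm, as the interface text tells. Its arguments: {"type":"object","properties":{"moves":{"type":"array","items":{"type":"array","items":{"type":"number"}}},"claw":{"type":"number"},"force":{"type":"number"}},"required":["moves"]}

```bash
ls; mkdir -p pics; cat > h.py <<'E'
from workcell import *
import numpy as np, cv2
def cal(n):
    c=get_calibration(n); K=np.array([[c['fx'],0,c['cx']],[0,c['fy'],c['cy']],[0,0,1.]])
    if 'rvec' in c:
        R=cv2.Rodrigues(np.array(c['rvec'],float))[0]; t=np.array(c['tvec'],float).ravel()
        return K,R,t
    o=get_obs(); r,p,y=np.radians(o['tcp_rot'])
    cx,sx,cy,sy,cz,sz=np.cos(r),np.sin(r),np.cos(p),np.sin(p),np.cos(y),np.sin(y)
    Rt=np.array([[cz,-sz,0],[sz,cz,0],[0,0,1]])@np.array([[cy,0,sy],[0,1,0],[-sy,0,cy]])@np.array([[1,0,0],[0,cx,-sx],[0,sx,cx]])
    T=np.eye(4);T[:3,:3]=Rt;T[:3,3]=o['ee_pos'];T=T@np.array(c['tool_from_camera']).reshape(4,4)
    R=T[:3,:3].T; return K,R,-R@T[:3,3]
def ray(C,uv):
    K,R,t=C; uv=np.atleast_2d(uv).astype(float)
    d=(np.linalg.inv(K)@np.c_[uv,np.ones(len(uv))].T).T@R
    return -R.T@t,d
def onz(C,uv,z):
    o,d=ray(C,uv); return o+d*((z-o[2])/d[:,2])[:,None]
def tri(C1,p1,C2,p2):
    A=[];b=[]
    for C,p in((C1,p1),(C2,p2)):
        o,d=ray(C,p);d=d[0]/np.linalg.norm(d[0]);M=np.eye(3)-np.outer(d,d);A.append(M);b.append(M@o)
    x=np.linalg.lstsq(np.vstack(A),np.hstack(b),rcond=None)[0]
    return x,np.linalg.norm(np.vstack(A)@x-np.hstack(b))
def proj(C,P):
    K,R,t=C; q=(K@(R@np.atleast_2d(P).T+t[:,None])).T; return q[:,:2]/q[:,2:]
def save(n,im): cv2.imwrite(f'pics/{n}.png',im[:,:,::-1])
E
python3 - <<'E'
from h import *
for n in('scene','top','wrist'):
    C=cal(n); print(n,np.round(-C[1].T@C[2],3),np.round(C[1][2],3),C[0][0,0]); 
    im=camera(n); np.save(f'{n}0.npy',im); save(n+'0',im)
print(get_obs())
E
```

```text
pics
scene [ 1.434 -0.234  0.774] [-0.813  0.161 -0.56 ] 361.8885087218753
top [ 0.409 -0.044  1.237] [ 0.09   0.02  -0.996] 433.6908739995695
wrist [ 0.239 -0.501  0.373] [-0.266 -0.086 -0.96 ] 274.95219192435525
{'time': 0.15, 'q': array([-7.19060948e+01,  5.00351320e+00,  1.00459257e+01,  9.50997360e+01,
       -1.20953888e-03,  9.00009709e+01]), 'qd': array([-0.0114145 , -0.07757072,  0.0744752 , -0.07364643, -0.02028877,
        0.03833192]), 'joint_efforts': array([ 6.35869183e-04, -5.20760036e+01,  4.65045261e+01,  1.38607639e-02,
        4.47003390e-05,  8.26135533e-06]), 'ee_pos': array([ 0.17075776, -0.52264166,  0.23075861]), 'tcp_rot': array([-1.79942677e+02,  1.21050969e-03,  1.80929355e+01]), 'wrist_force': array([ 0.63319705, -0.23601266, -0.03699788]), 'torque': array([ 0.03239891,  0.02437979, -0.04523721]), 'grasp_force': 0.0, 'opening': 0.08502250722791278}
```

View pics/top0.png

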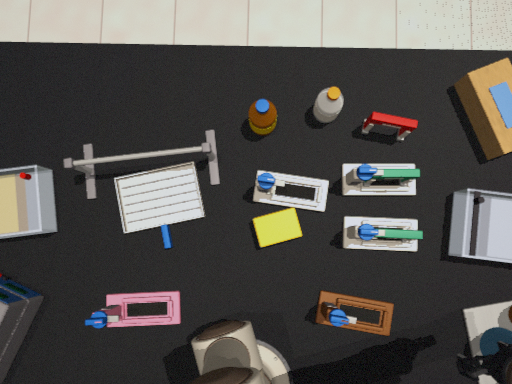

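View pics/scene0.png

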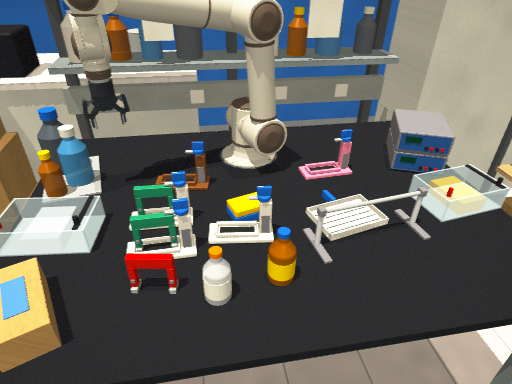

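Top view: two white stands with green frames at (380,180) and (381,234), an empty white stand at (290,190). The rack bar runs (70,162)-(208,150), with the tray at (160,198) and its blue pull at (166,236). The pink, brown and red things are decoys. The scene view shows the same layout.

```bash
cat >> h.py <<'E'
def mask(im,c):
    h=cv2.cvtColor(im,cv2.COLOR_RGB2HSV)
    lo,hi={'blue':((100,120,60),(115,255,255)),'green':((65,100,40),(90,255,255)),'white':((0,0,165),(179,45,255)),
     'grey':((0,0,80),(179,40,164)),'yellow':((22,120,120),(35,255,255))}[c]
    return cv2.inRange(h,lo,hi)
def blobs(m,amin=40):
    cs=cv2.findContours(m,cv2.RETR_EXTERNAL,cv2.CHAIN_APPROX_NONE)[0]
    return [(cv2.contourArea(c),np.array(cv2.minAreaRect(c)[0]),cv2.boxPoints(cv2.minAreaRect(c)),c) for c in cs if cv2.contourArea(c)>=amin]
E
python3 - <<'E'
from h import *
for n in('top','scene'):
    im=np.load(n+'0.npy');C=cal(n)
    for c in('blue','green','white','grey'):
        m=mask(im,c)
        for a,ce,b,_ in blobs(m,60):
            if ce[1]<60: continue
            print(n,c,int(a),np.round(ce,1),np.round(b,0).astype(int).tolist(), np.round(onz(C,ce[None],{'blue':.186,'green':.14,'white':.02,'grey':.012}[c])[0,:2],3))
    print(cv2.resize(im[150:156,60:80].astype(np.uint8),None,fx=1,fy=1)[0].tolist() if n=='top' else '')
a=np.load('top0.npy')[115:260,50:430]; save('crop1',cv2.resize(a,None,fx=2.1,fy=2.1,interpolation=cv2.INTER_CUBIC))
E
```

```text
top blue 497 [495.5 341. ] [[480, 328], [511, 328], [511, 354], [480, 354]] [ 0.183 -0.587]
top blue 259 [ 95.  319.5] [[84, 311], [106, 311], [106, 328], [84, 328]] [0.203 0.359]
top blue 207 [338.  316.7] [[327, 311], [344, 306], [349, 322], [332, 327]] [ 0.227 -0.219]
top blue 105 [  8.4 298. ] [[-5, 298], [0, 288], [21, 298], [17, 308]] [0.248 0.573]
top blue 280 [ 18.6 288.9] [[-3, 284], [1, 276], [40, 294], [36, 302]] [0.27  0.549]
top blue 179 [166.4 236.1] [[160, 225], [169, 224], [173, 247], [164, 249]] [0.406 0.197]
top blue 186 [367.5 231.5] [[358, 224], [377, 224], [377, 239], [358, 239]] [ 0.43  -0.288]
top blue 183 [266.  180.5] [[258, 173], [274, 173], [274, 188], [258, 188]] [ 0.548 -0.041]
top blue 180 [365.3 172. ] [[354, 176], [361, 161], [377, 168], [370, 183]] [ 0.575 -0.282]
top blue 130 [262. 105.] [[256, 98], [268, 98], [268, 112], [256, 112]] [ 0.737 -0.026]
top green 286 [398.6 233.1] [[375, 237], [375, 228], [422, 229], [422, 239]] [ 0.429 -0.376]
top green 317 [396.  174.9] [[372, 169], [420, 168], [420, 180], [372, 182]] [ 0.577 -0.37 ]
top white 97 [487.
[... 7633 characters left out ...]
] [[283, 121], [356, 117], [356, 123], [283, 127]] [-0.277  0.433]
scene grey 98 [115.3 128.2] [[97, 122], [126, 112], [134, 134], [105, 144]] [-0.346 -0.614]
scene grey 133 [101.8 119.8] [[83, 126], [108, 101], [121, 114], [96, 139]] [-0.465 -0.697]
scene grey 676 [407.5 145.2] [[353, 150], [376, 101], [462, 140], [440, 190]] [0.047 0.76 ]
scene grey 3971 [180.7 106.6] [[112, 83], [248, 78], [249, 130], [114, 135]] [-0.601 -0.289]
scene grey 786 [80.6 95.4] [[41, 91], [108, 67], [120, 100], [53, 124]] [-0.869 -0.883]
scene grey 191 [66.3 68. ] [[47, 73], [49, 59], [85, 63], [84, 77]] [-1.502 -1.111]
scene grey 6403 [351.2  76.7] [[272, 113], [275, 34], [431, 41], [427, 120]] [-1.035  0.928]
```

View pics/crop1.png

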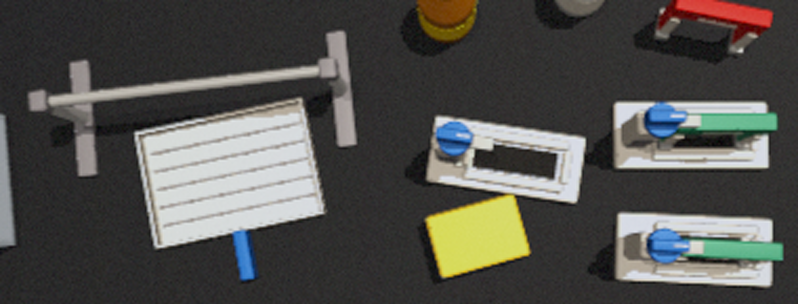

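Crop: the feet, bar and tray corners are clear, and each clamp is a blue wing on a hub with its tongue pointing right (-y).

```bash
python3 - <<'E'
from h import *
T=cal('top');S=cal('scene')
P=lambda l:np.array(l)/2.1+[50,115]
ang=lambda a,b:np.degrees(np.arctan2(*(b-a)[[1,0]]))
r=lambda x:np.round(x,3).tolist()
f=onz(T,P([[79,118.5],[341,88.5],[79,62],[87,175],[336,32],[346,145]]),.012)
print('feet',r(f[:2,:2]),'mid',r(f[:2].mean(0)),'dist',np.linalg.norm(f[0]-f[1]),'yaw(y->left)',ang(f[1],f[0])-90,ang(f[3],f[2]),ang(f[5],f[4]))
b=onz(T,P([[50,101],[318,72]]),.135); print('bar',r(b),'yaw',ang(b[1],b[0])-90)
c=onz(T,P([[137,131],[302,99],[325,212],[158,247]]),.024); print('tray',r(c[:,:2]),'c',r(c.mean(0)),'sz',r([np.linalg.norm(c[0]-c[1]),np.linalg.norm(c[1]-c[2])]),'yaw',ang(c[1],c[0])-90,ang(c[3],c[0]),ang(c[2],c[1]))
p=onz(T,np.array([[166.4,236.1]]),.03); print('pull',r(p), 'dist', np.linalg.norm(p[0,:2]-c.mean(0)[:2]))
for n,t,s in(('near',(367.5,231.5),(178,178.5)),('far',(365.3,172),(179.5,206.5)),('emp',(266,180.5),(263.5,193))):
    x,e=tri(T,t,S,s); print(n,'wing',r(x),'res',round(e,4))
# bar caps tri
print('barcaps',[r(v) if i==0 else round(v,4) for pr in(((68.6,163.1),(424,190)),((206.2,147.9),(312,234))) for i,v in enumerate(tri(T,pr[0],S,pr[1]))])
for n,q in(('emp',[[437,115],[585,138],[577,202],[428,180]]),('far',[[614,102],[767,103],[769,168],[615,167]]),('near',[[616,212],[772,217],[773,287],[616,280]])):
    c=onz(T,P(q),.02); print(n,'base c',r(c.mean(0)),'sz',r([np.linalg.norm(c[0]-c[1]),np.linalg.norm(c[1]-c[2])]),'yaw',ang(c[1],c[0])-90,ang(c[2],c[3])-90,ang(c[3],c[0]),ang(c[2],c[1]))
for n,q in(('far',[[700,122],[777,122]]),('near',[[704,248],[783,252]])):
    c=onz(T,P(q),.14); print(n,'bridge',r(c),ang(c[1],c[0])-90)
for n,q in (('media',(334,95)),('dark',(262.5,106)),('tip',(277,227))): print(n,r(onz(T,np.array([q]),.165 if n!='tip' else .056)))
E
```

```text
feet [[0.585, 0.473], [0.635, 0.115]] mid [0.61, 0.294, 0.012] dist 0.3612120964295221 yaw(y->left) 7.947273169333528 7.583344407316862 7.0755082451968585
bar [[0.588, 0.458, 0.135], [0.632, 0.128, 0.135]] yaw 7.576173552183533
tray [[0.568, 0.388], [0.617, 0.166], [0.465, 0.129], [0.413, 0.351]] c [0.516, 0.258, 0.024] sz [0.227, 0.156] yaw 12.454011705498104 13.418142472001536 13.667368580051194
pull [[0.406, 0.233, 0.03]] dist 0.11259670343398089
near wing [0.431, -0.293, 0.163] res 0.0003
far wing [0.579, -0.289, 0.159] res 0.0011
emp wing [0.551, -0.041, 0.161] res 0.0001
barcaps [[0.588, 0.472, 0.143], np.float64(0.0042), [0.647, 0.11, 0.061], np.float64(0.0239)]
emp base c [0.543, -0.112, 0.02] sz [0.201, 0.087] yaw -7.549752157834703 -6.981594946172422 -6.27880952558889 -6.349471504834064
far base c [0.581, -0.358, 0.02] sz [0.205, 0.088] yaw 0.9714347272900881 1.0515063000538305 1.3938698501304976 1.3943718911374396
near base c [0.429, -0.363, 0.02] sz [0.206, 0.092] yaw -0.36562807166541234 -0.9923908311281764 0.5140944119943955 0.4476265121270738
far bridge [[0.58, -0.338, 0.14], [0.583, -0.431, 0.14]] 1.3747614604644411
near bridge [[0.428, -0.343, 0.14], [0.426, -0.437, 0.14]] -1.3891246687058612
media [[0.773, -0.207, 0.165]]
dark [[0.741, -0.027, 0.165]]
tip [[0.439, -0.073, 0.056]]
```

Heights agree with the text (wing blobs at about 0.16 m), as do the sizes: tray 227×156 mm, bases 205×88 mm, foot spacing 361 mm. Next I move over the tray's pull block.

Units first: shifts go in shares of 80 cm and turns go in shares of 4 rad. So 75.1 cm / 80 = 0.9388, 21.8 cm / 80 = 0.2725, -0.085 rad / 4 = -0.0213.

Request:
servo_tool:
  moves:
    - [0.0625,0.2125,0.025,-0.0213]
    - [0.2725,0.9388,0.025,-0.0213]
    - [0.2725,0.9388,0.025,-0.0213]
    - [0.2725,0.9388,0.025,-0.0213]
    - [0.2725,0.9388,0.025,-0.0213]
    - [0.2725,0.9388,0.025,-0.0213]
    - [0.2725,0.9388,0.025,-0.0213]
    - [0.2725,0.9388,0.025,-0.0213]
    - [0.2725,0.9388,0.025,-0.0213]
    - [0.2725,0.9388,0.025,-0.0213]
    - [0.2725,0.9388,0.025,-0.0213]
    - [0.2725,0.9388,0.025,-0.0213]
    - [0.2725,0.9388,0.025,-0.0213]
    - [0.2725,0.9388,0.025,-0.0213]
    - [0.2725,0.9388,0.025,-0.0213]
    - [0.2725,0.9388,0.025,-0.0213]
    - [0.2725,0.9388,0.025,-0.0213]
    - [0.2725,0.9388,0.025,-0.0213]
    - [0.2725,0.9388,0.025,-0.0213]
    - [0.2725,0.9388,0.025,-0.0213]
  claw: 0
  force: 40

```text
time: 1.82
ee_pos: [0.4072, 0.1251, 0.2504]
tcp_rot: [-178.3, 0.1, 16.0]
wrist_force: [-0.3, -0.2, -0.1]
opening: 0.0853
grasp_force: 0.0
```

Request:
servo_tool:
  moves:
    - [0,0,0,0]
    - [0,0,0,0]
    - [0,0,0,0]

```text
time: 2.07
ee_pos: [0.4061, 0.124, 0.251]
tcp_rot: [-178.3, 0.0, 15.9]
wrist_force: [-0.4, -1.1, 0.2]
opening: 0.0856
grasp_force: 0.0
```

```bash
python3 - <<'E'
from h import *
o=get_obs();print(o['ee_pos'],o['tcp_rot'],o['q'])
W=cal('wrist');im=camera('wrist');np.save('w1.npy',im);save('w1',im)
for a,ce,b,_ in blobs(mask(im,'blue'),60): print(int(a),ce,np.round(b).tolist(),onz(W,b,.03)[:,:2].round(3).tolist(),onz(W,ce[None],.03).round(3))
E
```

```text
[0.4060664  0.12403721 0.25095631] [-1.78306947e+02  4.79868935e-02  1.59057958e+01] [ 15.84951833 -11.49820668  -3.44064122  98.10721578   1.69300523
 179.94369796]
293 [  7.5 306.5] [[0.0, 323.0], [0.0, 290.0], [15.0, 290.0], [15.0, 323.0]] [[0.035, 0.459], [0.101, 0.46], [0.108, 0.437], [0.042, 0.434]] [[0.072 0.447 0.03 ]]
64 [375.25097656 156.14573669] [[349.0, 159.0], [390.0, 133.0], [402.0, 153.0], [361.0, 179.0]] [[0.45, 0.011], [0.495, -0.026], [0.477, -0.052], [0.429, -0.015]] [[ 0.463 -0.021  0.03 ]]
783 [179.60412598 143.43623352] [[170.0, 119.0], [188.0, 118.0], [190.0, 168.0], [171.0, 168.0]] [[0.434, 0.25], [0.442, 0.227], [0.379, 0.211], [0.371, 0.235]] [[0.407 0.231 0.03 ]]
1616 [492.5  78.5] [[474.0, 51.0], [511.0, 51.0], [511.0, 106.0], [474.0, 106.0]] [[0.61, -0.082], [0.621, -0.122], [0.567, -0.155], [0.554, -0.112]] [[ 0.589 -0.117  0.03 ]]
```

View pics/w1.png

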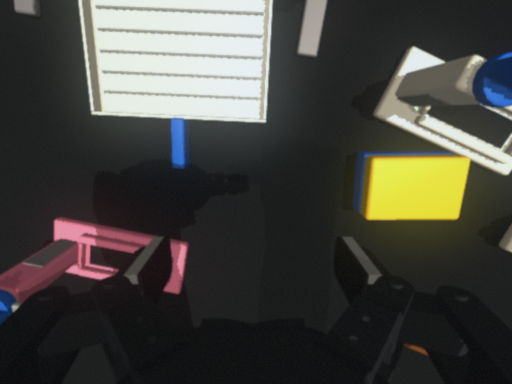

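Wrist view: the tray is top-left with its blue pull at (180,143), the tip box on the right and the empty stand top-right. Joint 6 is at its limit, so I'll use the half-turned grasp.

Converted, 10.3 cm / 80 = 0.1288, -1.6 cm / 80 = -0.02, 0.375 rad / 4 = 0.0938.

Request:
servo_tool:
  moves:
    - [-0.0063,0.0375,0,0.0313]
    - [-0.02,0.1288,0,0.0625]
    - [-0.02,0.1288,0,0.0938]
    - [-0.02,0.1288,0,0.125]
    - [-0.02,0.1288,0,0.1563]
    - [-0.02,0.1288,0,0.1875]
    - [-0.02,0.1288,0,0.2188]
    - [-0.02,0.1288,0,0.25]
    - [-0.02,0.1288,0,0.2813]
    - [-0.02,0.1288,0,0.3125]
    - [-0.02,0.1288,0,0.3438]
    - [-0.02,0.1288,0,0.375]
    - [-0.02,0.1288,0,0.4063]
    - [-0.02,0.1288,0,0.4375]
    - [-0.02,0.1288,0,0.4688]
    - [-0.02,0.1288,0,0.5]
    - [-0.02,0.1288,0,0.5313]
    - [-0.02,0.1288,0,0.5625]
    - [-0.02,0.1288,0,0.5938]
    - [-0.02,0.1288,0,0.625]

```text
time: 3.78
ee_pos: [0.3903, 0.2269, 0.2512]
tcp_rot: [-178.3, 0.1, 159.5]
wrist_force: [-0.2, -1.0, 0.3]
opening: 0.0854
grasp_force: 0.0
```

Converted, 0.6 rad / 4 = 0.15.

Request:
servo_tool:
  moves:
    - [0,0,0,0.03]
    - [0,0,0,0.06]
    - [0,0,0,0.09]
    - [0,0,0,0.12]
    - [0,0,0,0.15]
    - [0,0,0,0.15]
    - [0,0,0,0.15]

```text
time: 4.37
ee_pos: [0.3903, 0.2271, 0.2512]
tcp_rot: [-178.3, 0.1, -166.7]
wrist_force: [0.6, -0.3, 0.6]
opening: 0.0853
grasp_force: 0.0
```

Request:
servo_tool:
  moves:
    - [0,0,-0.05,0]
    - [0,0,-0.1,0]
    - [0,0,-0.15,0]
    - [0,0,-0.2,0]
    - [0,0,-0.25,0]
    - [0,0,-0.275,0]
    - [0,0,-0.2938,0]
    - [0,0,-0.3038,0]
    - [0,0,-0.3038,0]
    - [0,0,-0.3038,0]
    - [0,0,-0.3038,0]

```text
time: 5.28
ee_pos: [0.3913, 0.2278, 0.0092]
tcp_rot: [-178.3, 0.1, -166.5]
wrist_force: [0.2, -0.3, 0.8]
opening: 0.0852
grasp_force: 0.0
```

Request:
servo_tool:
  moves:
    - [0,0,0,0]
    - [0,0,0,0]
    - [0,0,0,0]
    - [0,0,0,0]
    - [0,0,0,0]
    - [0,0,0,0]
    - [0,0,0,0]
    - [0,0,0,0]
    - [0,0,0,0]
    - [0,0,0,0]
    - [0,0,0,0]
    - [0,0,0,0]
  claw: 1
  force: 40

```text
time: 6.28
ee_pos: [0.3905, 0.2276, 0.0082]
tcp_rot: [-178.3, 0.0, -166.4]
wrist_force: [-2.6, -0.8, 5.1]
opening: 0.0172
grasp_force: 39.4
```

Converted, 9.05 cm / 80 = 0.1131, 4.9 cm / 80 = 0.0613, -0.105 rad / 4 = -0.0263.

Request:
servo_tool:
  moves:
    - [0.0063,0.0038,0,-0.0025]
    - [0.0163,0.01,0,-0.005]
    - [0.0288,0.0175,0,-0.0075]
    - [0.0413,0.0238,0,-0.0113]
    - [0.0538,0.03,0,-0.015]
    - [0.0663,0.0375,0,-0.0188]
    - [0.0788,0.0438,0,-0.0225]
    - [0.0913,0.05,0,-0.025]
    - [0.1025,0.0563,0,-0.0263]
    - [0.11,0.06,0,-0.0263]
    - [0.1131,0.0613,0,-0.0263]
    - [0.1131,0.0613,0,-0.0263]
    - [0.1131,0.0613,0,-0.0263]

```text
time: 7.37
ee_pos: [0.4809, 0.2768, 0.0083]
tcp_rot: [-178.3, 0.0, -172.4]
wrist_force: [-3.2, -0.4, 6.4]
opening: 0.0172
grasp_force: 39.9
```

Converted, 25 cm / 80 = 0.3125, 23 cm / 80 = 0.2875.

Request:
servo_tool:
  moves:
    - [0,0,0,0]
    - [0,0,0,0]
    - [0,0,0,0]
    - [0,0,0,0]
    - [0,0,0,0]
    - [0,0,0.0375,0]
    - [0,0,0.0875,0]
    - [0,0,0.1375,0]
    - [0,0,0.1875,0]
    - [0,0,0.2375,0]
    - [0,0,0.2875,0]
    - [0,0,0.3125,0]
    - [0,0,0.3125,0]
  claw: 0

```text
time: 8.45
ee_pos: [0.4821, 0.277, 0.2635]
tcp_rot: [-178.5, 0.4, -172.5]
wrist_force: [0.4, -0.5, -0.1]
opening: 0.0851
grasp_force: 0.0
```

```bash
cat >> h.py <<'E'
def tray():
    T=cal('top');im=camera('top')
    m=mask(im,'white');m[:,225:]=0;m[:,:60]=0;m[250:]=0;m[:120]=0
    # cut off the bar: tray interior only, close the grooves
    m=cv2.morphologyEx(m,cv2.MORPH_OPEN,np.ones((4,4),np.uint8))
    a,ce,b,_=max(blobs(m),key=lambda q:q[0])
    c=onz(T,b,.024); return im,c
E
python3 - <<'E'
from h import *
o=get_obs();print(o['ee_pos'],o['tcp_rot'],o['time'])
im,c=tray(); print(c.round(3).tolist(),c.mean(0))
a=im[115:260,50:270]; save('t1',cv2.resize(a,None,fx=3.5,fy=3.5,interpolation=cv2.INTER_CUBIC))
E
```

```text
[0.48212508 0.27701271 0.26347972] [-178.46830626    0.44841491 -172.46833523] 8.45
[[0.61, 0.402, 0.024], [0.641, 0.183, 0.024], [0.544, 0.168, 0.024], [0.513, 0.385, 0.024]] [0.57689499 0.28455994 0.024     ]
```

View pics/t1.png

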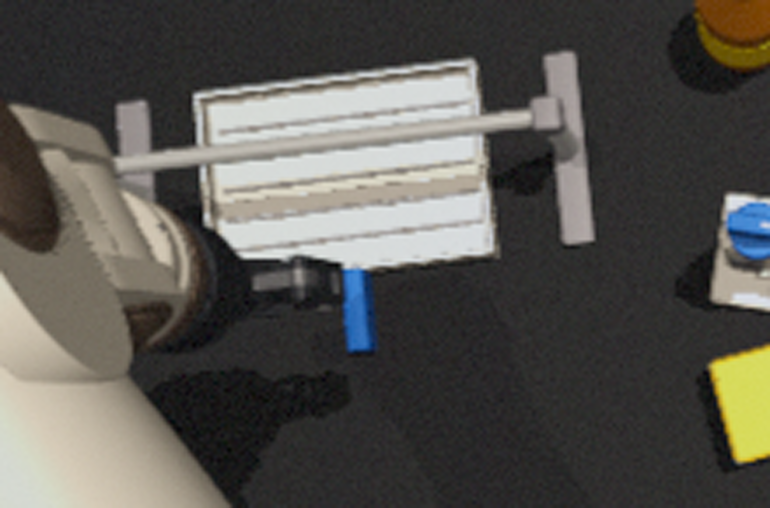

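```bash
python3 - <<'E'
from h import *
T=cal('top');P=lambda l:np.array(l)/3.5+[50,115]
c=onz(T,P([[193,93],[475,60],[498,257]]),.024)
f=onz(T,P([[544,55],[575,51],[594,241],[565,245]]),.012); fc=f.mean(0)
a=np.radians(7.6);ex=np.array([np.cos(a),np.sin(a)]);ey=np.array([-ex[1],ex[0]])
rm=fc[:2]+.178*ey; tc=(c[0]+c[2])[:2]/2
print('foot',fc,'rack mid',rm,'tray',tc,'rel',(tc-rm)@ex,(tc-rm)@ey, 'rel meas', (tc-[.61,.294])@ex,(tc-[.61,.294])@ey,np.degrees(np.arctan2(*(c[0]-c[1])[[1,0]]))-90)
E
```

```text
foot [0.63498598 0.11431183 0.012     ] rack mid [0.61144434 0.2907482 ] tray [0.60630494 0.29501808] rel -0.004529534615949519 0.0049120919075903505 rel meas -0.003527955293954 0.0014978319553597985 8.063126250023515
```

Tray centred to within 5 mm and 0.5°. Next, the empty stand's clamp.

Converted, -31.8 cm / 80 = -0.3975, 6.9 cm / 80 = 0.0863, -1.82 rad / 4 = -0.455.

Request:
servo_tool:
  moves:
    - [0.0063,-0.025,0,-0.03]
    - [0.0163,-0.075,0,-0.06]
    - [0.0275,-0.125,0,-0.09]
    - [0.0375,-0.175,0,-0.12]
    - [0.05,-0.225,0,-0.15]
    - [0.0625,-0.275,0,-0.18]
    - [0.0688,-0.325,0,-0.21]
    - [0.075,-0.375,0,-0.24]
    - [0.0863,-0.3975,0,-0.27]
    - [0.0863,-0.3975,0,-0.3]
    - [0.0863,-0.3975,0,-0.33]
    - [0.0863,-0.3975,0,-0.36]
    - [0.0863,-0.3975,0,-0.39]
    - [0.0863,-0.3975,0,-0.42]
    - [0.0863,-0.3975,0,-0.45]
    - [0.0863,-0.3975,0,-0.455]
    - [0.0863,-0.3975,0,-0.455]
    - [0.0863,-0.3975,0,-0.455]
    - [0.0863,-0.3975,0,-0.455]

```text
time: 10.08
ee_pos: [0.5499, -0.0415, 0.2575]
tcp_rot: [-178.3, 0.0, 83.4]
wrist_force: [-0.4, 0.4, 0.2]
opening: 0.0857
grasp_force: 0.0
```

```bash
python3 - <<'E'
from h import *
o=get_obs();print(o['ee_pos'],o['tcp_rot'],o['q'],o['time'])
W=cal('wrist');im=camera('wrist');np.save('w2.npy',im);save('w2',im); print(proj(W,[.551,-.041,.186]))
for a,ce,b,_ in blobs(mask(im,'blue'),60): print(int(a),ce,np.round(b).tolist(),onz(W,b,.186)[:,:2].round(3).tolist(),onz(W,ce[None],.186).round(3))
E
```

```text
[ 0.54991927 -0.04153224  0.25746874] [-1.78267446e+02  3.95449937e-02  8.34213183e+01] [-4.33367859e+00  7.69254160e+00  1.59518579e+01  9.99920898e+01
  2.83618680e-02  9.22451721e+01] 10.0833
[[255.21597163 200.78508241]]
165 [242.75256348 187.73428345] [[235.0, 203.0], [241.0, 170.0], [250.0, 172.0], [245.0, 205.0]] [[0.534, -0.042], [0.542, -0.015], [0.55, -0.017], [0.542, -0.044]] [[ 0.542 -0.029  0.186]]
910 [265.         196.99998474] [[251.0, 223.0], [251.0, 171.0], [279.0, 171.0], [279.0, 223.0]] [[0.545, -0.06], [0.55, -0.016], [0.572, -0.018], [0.569, -0.062]] [[ 0.559 -0.039  0.186]]
1806 [480. 155.] [[453.0, 134.0], [507.0, 134.0], [507.0, 176.0], [453.0, 176.0]] [[0.704, -0.004], [0.743, -0.008], [0.747, -0.041], [0.707, -0.037]] [[ 0.725 -0.022  0.186]]
```

View pics/w2.png

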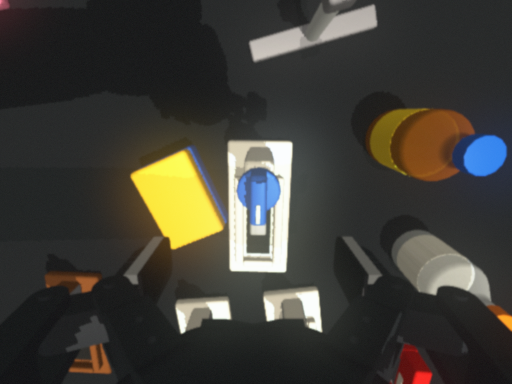

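Wrist view: the wing of the empty stand's clamp is at about (259,197), tongue down to (258,233). Tip box at (180,195), bottles to the right.

```bash
python3 - <<'E'
from h import *
im=np.load('w2.npy')
for r in(174,190,205,214,218,222,226,230): print(r,[ '%d,%d,%d'%tuple(p) for p in im[r,246:274:2]])
E
```

```text
174 ['78,101,148', '78,108,164', '77,101,147', '74,87,113', '74,88,117', '72,88,117', '74,89,118', '71,87,116', '73,89,117', '72,88,115', '83,120,181', '104,170,247', '89,143,227', '79,109,164']
190 ['82,102,144', '79,96,132', '80,102,147', '88,130,208', '92,144,227', '96,150,232', '100,156,236', '106,162,239', '109,168,241', '98,149,229', '85,125,192', '107,163,238', '108,166,241', '109,168,241']
205 ['88,111,158', '83,99,133', '85,107,154', '91,131,210', '96,143,224', '146,177,221', '193,212,214', '130,173,234', '107,163,239', '96,146,226', '91,131,200', '102,158,236', '101,158,236', '100,152,231']
214 ['201,200,174', '92,93,85', '87,108,152', '91,132,210', '104,151,227', '231,243,241', '251,253,246', '168,202,239', '106,161,238', '92,140,221', '85,101,127', '86,89,83', '169,174,153', '215,217,190']
218 ['193,192,167', '93,93,84', '87,108,154', '91,132,211', '102,142,216', '230,239,231', '250,253,245', '162,196,238', '104,158,236', '92,138,219', '86,99,123', '87,90,82', '177,183,160', '245,248,233']
222 ['212,213,185', '95,95,85', '92,112,150', '93,134,211', '102,144,219', '228,238,233', '247,251,243', '143,183,235', '104,157,236', '95,138,216', '92,102,119', '89,91,82', '175,180,158', '217,219,192']
226 ['175,174,151', '94,94,82', '156,156,142', '218,219,204', '220,221,212', '221,223,215', '226,227,220', '226,227,220', '227,228,221', '221,222,209', '126,127,116', '87,90,81', '186,192,167', '241,244,226']
230 ['194,194,169', '96,96,83', '160,159,144', '223,222,206', '227,226,211', '229,228,215', '233,232,219', '233,232,220', '233,232,220', '224,224,209', '123,124,112', '90,92,82', '193,198,172', '204,204,177']
```

```bash
python3 - <<'E'
from h import *
import json
# wrist moved none since w2
W=cal('wrist'); print(get_obs()['ee_pos'],onz(W,[[258.7,201],[258.7,178],[258.7,224],[252,201],[265.5,201]],.186).round(4).tolist())
E
```

```text
[ 0.54995837 -0.04152471  0.25762514] [[0.5539, -0.0415, 0.186], [0.5559, -0.0223, 0.186], [0.5517, -0.0617, 0.186], [0.5484, -0.041, 0.186], [0.5594, -0.0421, 0.186]]
```

Converted, -9.7 cm / 80 = -0.1213, -9 cm / 80 = -0.1125.

Request:
servo_tool:
  moves:
    - [0.005,0,-0.0375,0]
    - [0.005,0,-0.075,0]
    - [0.005,0,-0.1,0]
    - [0.005,0,-0.1125,0]
    - [0.005,0,-0.1213,0]
    - [0.005,0,-0.1213,0]
    - [0.005,0,-0.1213,0]

```text
time: 10.72
ee_pos: [0.5543, -0.0416, 0.1619]
tcp_rot: [-178.4, 0.0, 83.3]
wrist_force: [-0.7, -0.2, -0.2]
opening: 0.0851
grasp_force: 0.0
```

Request:
servo_tool:
  moves:
    - [0,0,0,0]
    - [0,0,0,0]
    - [0,0,0,0]
    - [0,0,0,0]
    - [0,0,0,0]
    - [0,0,0,0]
    - [0,0,0,0]
    - [0,0,0,0]
    - [0,0,0,0]
    - [0,0,0,0]
    - [0,0,0,0]
    - [0,0,0,0]
  claw: 1
  force: 40

```text
time: 11.72
ee_pos: [0.5522, -0.0414, 0.1615]
tcp_rot: [-178.1, 0.0, 83.2]
wrist_force: [-11.9, 0.9, 8.2]
opening: 0.013
grasp_force: 43.1
```

Converted, -0.2 cm / 80 = -0.0025, 1.57 rad / 4 = 0.3925.

Request:
servo_tool:
  moves:
    - [-0.0025,0,0,0]
    - [-0.0025,0,0,0.0275]
    - [-0.0025,0,0,0.055]
    - [-0.0025,0,0,0.0825]
    - [-0.0025,0,0,0.11]
    - [-0.0025,0,0,0.1375]
    - [-0.0025,0,0,0.165]
    - [-0.0025,0,0,0.1925]
    - [-0.0025,0,0,0.22]
    - [-0.0025,0,0,0.2475]
    - [-0.0025,0,0,0.275]
    - [-0.0025,0,0,0.3025]
    - [-0.0025,0,0,0.33]
    - [-0.0025,0,0,0.3575]
    - [-0.0025,0,0,0.385]
    - [-0.0025,0,0,0.3925]
    - [-0.0025,0,0,0.3925]
    - [-0.0025,0,0,0.3925]

```text
time: 13.22
ee_pos: [0.5519, -0.0419, 0.1615]
tcp_rot: [-178.3, 0.1, 173.1]
wrist_force: [-1.5, -1.7, 6.3]
opening: 0.013
grasp_force: 39.8
```

Converted, 10 cm / 80 = 0.125, 9 cm / 80 = 0.1125.

Request:
servo_tool:
  moves:
    - [0,0,0,0]
    - [0,0,0,0]
    - [0,0,0,0]
    - [0,0,0,0]
    - [0,0,0,0]
    - [0,0,0.0375,0]
    - [0,0,0.075,0]
    - [0,0,0.1125,0]
    - [0,0,0.125,0]
    - [0,0,0.125,0]
  claw: 0

```text
time: 14.05
ee_pos: [0.553, -0.0416, 0.264]
tcp_rot: [-178.3, 0.3, 173.2]
wrist_force: [0.1, -0.0, 0.4]
opening: 0.0857
grasp_force: 0.0
```

Converted, -24.8 cm / 80 = -0.31, -4.8 cm / 80 = -0.06, -1.2 rad / 4 = -0.3.

Request:
servo_tool:
  moves:
    - [-0.0063,-0.0375,0,-0.03]
    - [-0.0188,-0.0875,0,-0.06]
    - [-0.0313,-0.1375,0,-0.09]
    - [-0.0438,-0.1875,0,-0.12]
    - [-0.05,-0.2375,0,-0.15]
    - [-0.06,-0.2875,0,-0.18]
    - [-0.06,-0.31,0,-0.21]
    - [-0.06,-0.31,0,-0.24]
    - [-0.06,-0.31,0,-0.27]
    - [-0.06,-0.31,0,-0.3]
    - [-0.06,-0.31,0,-0.33]
    - [-0.06,-0.31,0,-0.36]
    - [-0.06,-0.31,0,-0.36]
    - [-0.06,-0.31,0,-0.36]
    - [-0.06,-0.31,0,-0.36]

```text
time: 15.3
ee_pos: [0.5039, -0.2895, 0.2601]
tcp_rot: [-178.3, 0.0, 90.9]
wrist_force: [0.0, -0.0, 0.5]
opening: 0.0853
grasp_force: 0.0
```

```bash
python3 - <<'E'
from h import *
o=get_obs();print(o['ee_pos'],o['tcp_rot'],o['time'])
W=cal('wrist');im=camera('wrist');np.save('w3.npy',im);np.save('w3c.npy',np.vstack([W[0],W[1],W[2][None]]))
save('w3',cv2.resize(im[110:330,90:430],None,fx=2.2,fy=2.2,interpolation=cv2.INTER_CUBIC)); print(proj(W,[[.579,-.289,.186],[.431,-.292,.186]]))
E
```

```text
[ 0.50391704 -0.28947058  0.26011218] [-1.78251797e+02  8.77315827e-03  9.09334637e+01] 15.3
[[345.55727542 202.3422558 ]
 [166.95028992 201.00916064]]
```

View pics/w3.png

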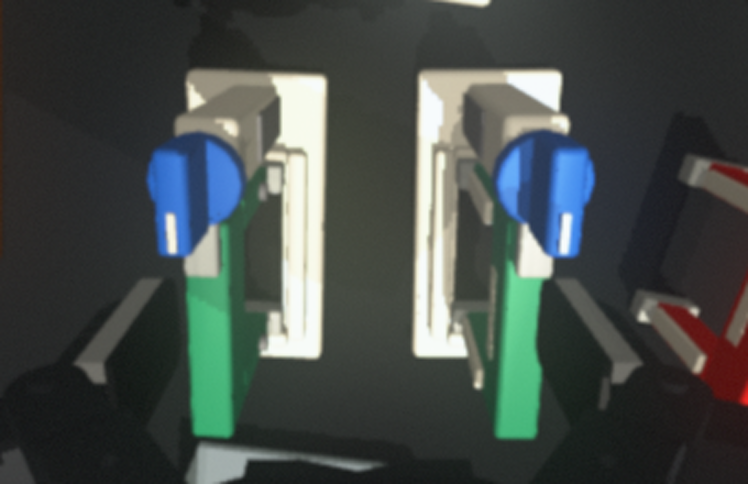

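Wrist crop: near wing top face centred at (172,203), far at (568,203). The green bridges' free ends are at (214,436) and (518,437).

```bash
python3 - <<'E'
from h import *
A=np.load('w3c.npy');W=(A[:3],A[3:6],A[6]);P=lambda l:np.array(l)/2.2+[90,110]
T=cal('top')
for n,c,e,s in(('near',[[155,151],[184,151],[191,255],[160,255]],[[195,436],[233,436],[190,290],[237,290]],(367.5,231.5)),('far',[[556,150],[587,150],[579,256],[549,256]],[[497,437],[537,437],[499,290],[541,290]],(365.3,172))):
    w=onz(W,P(c),.186);b=onz(W,P(e),.14)
    print(n,'wing',w[:,:2].round(4).tolist(),w.mean(0).round(4),'len',np.linalg.norm((w[0]+w[1]-w[2]-w[3])/2),'bridge',b[:,:2].round(4).tolist())
E
python3 - <<'E'
import sys;sys.path.insert(0,'.')
from h import *
# height check of bridge end: wrist vs top view
A=np.load('w3c.npy');W=(A[:3],A[3:6],A[6]);T=cal('top')
print(tri(W,(214/2.2+90,436/2.2+110),T,(422,234)),tri(W,(517/2.2+90,437/2.2+110),T,(419.8,173.2)))
E
```

```text
near wing [[0.427, -0.2729], [0.4379, -0.2726], [0.438, -0.3143], [0.4258, -0.3147]] [ 0.4321 -0.2936  0.186 ] len 0.04180030475600558 bridge [[0.4191, -0.4367], [0.4391, -0.4359], [0.4215, -0.353], [0.4443, -0.3522]]
far wing [[0.5745, -0.2687], [0.5856, -0.2685], [0.5877, -0.31], [0.5764, -0.3104]] [ 0.5811 -0.2894  0.186 ] len 0.04166820865275933 bridge [[0.5751, -0.4306], [0.5953, -0.4297], [0.5693, -0.348], [0.589, -0.3474]]
(array([ 0.42915667, -0.43435632,  0.14179949]), np.float64(0.0009052976081770356)) (array([ 0.5834476 , -0.42927548,  0.14150727]), np.float64(0.0019476646358374701))
```

Converted, -9.9 cm / 80 = -0.1238, 7.6 cm / 80 = 0.095, 0.01 rad / 4 = 0.0025.

Request:
servo_tool:
  moves:
    - [0.0438,0.0013,0,0.0025]
    - [0.0875,0.0013,0,0.0025]
    - [0.095,0.0013,0,0.0025]
    - [0.095,0.0013,-0.0375,0.0025]
    - [0.095,0.0013,-0.075,0.0025]
    - [0.095,0.0013,-0.1,0.0025]
    - [0.095,0.0013,-0.1238,0.0025]
    - [0.095,0.0013,-0.1238,0.0025]
    - [0.095,0.0013,-0.1238,0.0025]

```text
time: 16.1
ee_pos: [0.5794, -0.2883, 0.1614]
tcp_rot: [-178.2, -0.0, 91.4]
wrist_force: [0.6, -0.9, 0.3]
opening: 0.0857
grasp_force: 0.0
```

Request:
servo_tool:
  moves:
    - [0,0,0,0]
    - [0,0,0,0]
    - [0,0,0,0]
    - [0,0,0,0]
    - [0,0,0,0]
    - [0,0,0,0]
    - [0,0,0,0]
    - [0,0,0,0]
    - [0,0,0,0]
    - [0,0,0,0]
    - [0,0,0,0]
    - [0,0,0,0]
  claw: 1
  force: 40

```text
time: 17.1
ee_pos: [0.5796, -0.2887, 0.1625]
tcp_rot: [-178.3, 0.1, 91.3]
wrist_force: [-5.5, 1.1, 3.7]
opening: 0.0133
grasp_force: 42.2
```

Converted, -0.1 cm / 80 = -0.0013, 1.1 rad / 4 = 0.275.

Request:
servo_tool:
  moves:
    - [-0.0013,0,0,0]
    - [-0.0013,0,0,0.0275]
    - [-0.0013,0,0,0.055]
    - [-0.0013,0,0,0.0825]
    - [-0.0013,0,0,0.11]
    - [-0.0013,0,0,0.1375]
    - [-0.0013,0,0,0.165]
    - [-0.0013,0,0,0.1925]
    - [-0.0013,0,0,0.22]
    - [-0.0013,0,0,0.2475]
    - [-0.0013,0,0,0.275]
    - [-0.0013,0,0,0.3025]
    - [-0.0013,0,0,0.33]
    - [-0.0013,0,0,0.3575]
    - [-0.0013,0,0,0.385]
    - [-0.0013,0,0,0.3925]
    - [-0.0013,0,0,0.3925]
    - [-0.0013,0,0,0.3925]

```text
time: 18.6
ee_pos: [0.5792, -0.2896, 0.1626]
tcp_rot: [-178.2, 0.1, -178.8]
wrist_force: [-0.4, -5.6, 4.7]
opening: 0.0134
grasp_force: 39.4
```

Converted, 10 cm / 80 = 0.125, 9 cm / 80 = 0.1125.

Request:
servo_tool:
  moves:
    - [0,0,0,0]
    - [0,0,0,0]
    - [0,0,0,0]
    - [0,0,0,0]
    - [0,0,0,0]
    - [0,0,0.0375,0]
    - [0,0,0.075,0]
    - [0,0,0.1125,0]
    - [0,0,0.125,0]
    - [0,0,0.125,0]
  claw: 0

```text
time: 19.43
ee_pos: [0.5798, -0.2888, 0.2654]
tcp_rot: [-178.2, 0.3, -178.8]
wrist_force: [0.0, -1.0, -0.1]
opening: 0.0851
grasp_force: 0.0
```

Converted, -14.8 cm / 80 = -0.185, -11 cm / 80 = -0.1375, -1.615 rad / 4 = -0.4038.

Request:
servo_tool:
  moves:
    - [-0.0375,-0.0013,0,-0.03]
    - [-0.0875,-0.0025,0,-0.06]
    - [-0.1375,-0.0038,0,-0.09]
    - [-0.185,-0.005,0,-0.12]
    - [-0.185,-0.005,0,-0.15]
    - [-0.185,-0.005,0,-0.18]
    - [-0.185,-0.005,0,-0.21]
    - [-0.185,-0.005,0,-0.24]
    - [-0.185,-0.005,0,-0.27]
    - [-0.185,-0.005,0,-0.3]
    - [-0.185,-0.005,0,-0.33]
    - [-0.185,-0.005,0,-0.36]
    - [-0.185,-0.005,0,-0.39]
    - [-0.185,-0.005,0,-0.4038]
    - [-0.185,-0.005,0,-0.4038]
    - [-0.185,-0.005,0,-0.4038]

```text
time: 20.77
ee_pos: [0.4308, -0.2924, 0.2607]
tcp_rot: [-178.2, -0.0, 88.8]
wrist_force: [-0.5, -0.5, -0.4]
opening: 0.085
grasp_force: 0.0
```

Converted, -9.9 cm / 80 = -0.1238, -8 cm / 80 = -0.1.

Request:
servo_tool:
  moves:
    - [0,0,-0.0375,0]
    - [0,0,-0.075,0]
    - [0,0,-0.1,0]
    - [0,0,-0.1238,0]
    - [0,0,-0.1238,0]
    - [0,0,-0.1238,0]

```text
time: 21.27
ee_pos: [0.4305, -0.2922, 0.1622]
tcp_rot: [-178.2, -0.0, 88.8]
wrist_force: [0.7, 0.3, 0.8]
opening: 0.0855
grasp_force: 0.0
```

Request:
servo_tool:
  moves:
    - [0,0,0,0]
    - [0,0,0,0]
    - [0,0,0,0]
    - [0,0,0,0]
    - [0,0,0,0]
    - [0,0,0,0]
    - [0,0,0,0]
    - [0,0,0,0]
    - [0,0,0,0]
    - [0,0,0,0]
    - [0,0,0,0]
    - [0,0,0,0]
  claw: 1
  force: 40

```text
time: 22.27
ee_pos: [0.43, -0.2927, 0.1636]
tcp_rot: [-178.2, 0.1, 88.7]
wrist_force: [-9.1, 0.3, 5.5]
opening: 0.0131
grasp_force: 42.5
```

Converted, -0.15 cm / 80 = -0.0019, 1.57 rad / 4 = 0.3925.

Request:
servo_tool:
  moves:
    - [-0.0019,0,0,0]
    - [-0.0019,0,0,0.0275]
    - [-0.0019,0,0,0.055]
    - [-0.0019,0,0,0.0825]
    - [-0.0019,0,0,0.11]
    - [-0.0019,0,0,0.1375]
    - [-0.0019,0,0,0.165]
    - [-0.0019,0,0,0.1925]
    - [-0.0019,0,0,0.22]
    - [-0.0019,0,0,0.2475]
    - [-0.0019,0,0,0.275]
    - [-0.0019,0,0,0.3025]
    - [-0.0019,0,0,0.33]
    - [-0.0019,0,0,0.3575]
    - [-0.0019,0,0,0.385]
    - [-0.0019,0,0,0.3925]
    - [-0.0019,0,0,0.3925]
    - [-0.0019,0,0,0.3925]

```text
time: 23.77
ee_pos: [0.4292, -0.2937, 0.1637]
tcp_rot: [-178.1, 0.0, 178.6]
wrist_force: [-3.3, -6.3, 4.6]
opening: 0.0131
grasp_force: 40.0
```

Converted, 10 cm / 80 = 0.125, 9 cm / 80 = 0.1125.

Request:
servo_tool:
  moves:
    - [0,0,0,0]
    - [0,0,0,0]
    - [0,0,0,0]
    - [0,0,0,0]
    - [0,0,0,0]
    - [0,0,0.0375,0]
    - [0,0,0.075,0]
    - [0,0,0.1125,0]
    - [0,0,0.125,0]
    - [0,0,0.125,0]
  claw: 0

```text
time: 24.6
ee_pos: [0.4303, -0.293, 0.2657]
tcp_rot: [-178.2, 0.3, 178.7]
wrist_force: [0.9, -0.9, 0.0]
opening: 0.0854
grasp_force: 0.0
```

Converted, -8.3 cm / 80 = -0.1038, -7 cm / 80 = -0.0875, -1.57 rad / 4 = -0.3925.

Request:
servo_tool:
  moves:
    - [0,-0.0375,0,-0.03]
    - [0,-0.0875,0,-0.06]
    - [0,-0.1038,0,-0.09]
    - [0,-0.1038,0,-0.12]
    - [0,-0.1038,0,-0.15]
    - [0,-0.1038,0,-0.18]
    - [0,-0.1038,0,-0.21]
    - [0,-0.1038,0,-0.24]
    - [0,-0.1038,0,-0.27]
    - [0,-0.1038,0,-0.3]
    - [0,-0.1038,0,-0.33]
    - [0,-0.1038,0,-0.36]
    - [0,-0.1038,0,-0.39]
    - [0,-0.1038,0,-0.3925]
    - [0,-0.1038,0,-0.3925]
    - [0,-0.1038,0,-0.3925]

```text
time: 25.93
ee_pos: [0.4294, -0.3754, 0.262]
tcp_rot: [-178.2, -0.0, 88.9]
wrist_force: [-0.1, 1.0, -0.0]
opening: 0.0851
grasp_force: 0.0
```

```bash
python3 - <<'E'
from h import *
o=get_obs();print(o['ee_pos'],o['tcp_rot'],o['time'])
W=cal('wrist');im=camera('wrist');np.save('w4.npy',im);np.save('w4c.npy',np.vstack([W[0],W[1],W[2][None]]))
S=camera('scene'); a=np.zeros((480,800,3),np.uint8); a[:,:400]=cv2.resize(im[90:330,150:350],(400,480)); a[:,400:]=cv2.resize(S[130:370,120:320],(400,480)); save('w4',a)
for c in('green',):
    for ar,ce,b,_ in blobs(mask(im,c),200): print(c,int(ar),ce,b.round().tolist(),onz(W,b,.14)[:,:2].round(4).tolist())
E
```

```text
[ 0.42941304 -0.37544574  0.26198891] [-1.78247668e+02 -6.83996496e-03  8.89212847e+01] 25.9333
green 2169 [254.74249268 184.00735474] [[244.0, 241.0], [245.0, 127.0], [266.0, 127.0], [264.0, 241.0]] [[0.4165, -0.436], [0.4206, -0.3184], [0.4398, -0.3188], [0.4382, -0.4363]]
green 3291 [407.83535767 175.98170471] [[384.0, 235.0], [398.0, 113.0], [432.0, 117.0], [418.0, 238.0]] [[0.5616, -0.4291], [0.5599, -0.3087], [0.591, -0.3126], [0.5968, -0.4335]]
```

View pics/w4.png

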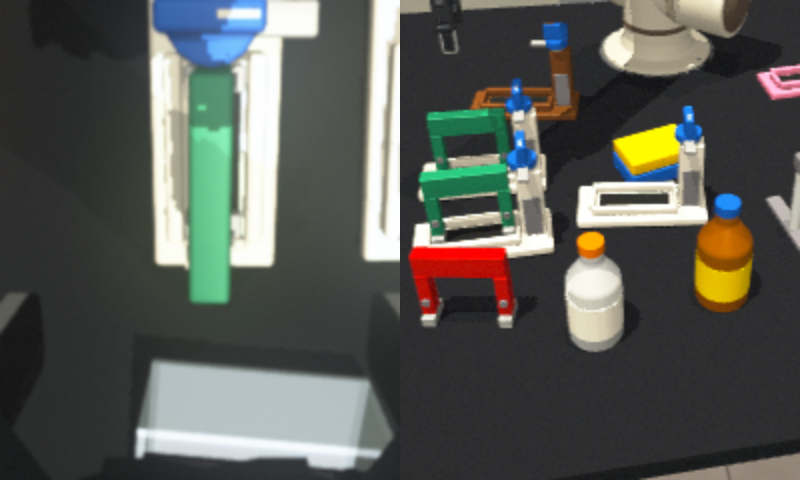

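Right half shows all three clamps turned open with the frames still seated. Left half shows the near frame's bridge centred below the tool at (210,185). Grasping the near frame.

Converted, -14.9 cm / 80 = -0.1863, -13.5 cm / 80 = -0.1688.

Request:
servo_tool:
  moves:
    - [0,0,-0.05,0]
    - [0,0,-0.1,0]
    - [0,0,-0.1375,0]
    - [0,0,-0.1688,0]
    - [0,0,-0.1863,0]
    - [0,0,-0.1863,0]
    - [0,0,-0.1863,0]

```text
time: 26.62
ee_pos: [0.4292, -0.3753, 0.1137]
tcp_rot: [-178.3, -0.0, 88.8]
wrist_force: [-0.3, 0.6, 0.6]
opening: 0.0857
grasp_force: 0.0
```

Request:
servo_tool:
  moves:
    - [0,0,0,0]
    - [0,0,0,0]
    - [0,0,0,0]
    - [0,0,0,0]
    - [0,0,0,0]
    - [0,0,0,0]
    - [0,0,0,0]
    - [0,0,0,0]
    - [0,0,0,0]
    - [0,0,0,0]
    - [0,0,0,0]
    - [0,0,0,0]
  claw: 1
  force: 40

```text
time: 27.62
ee_pos: [0.4299, -0.3758, 0.1145]
tcp_rot: [-178.4, 0.1, 88.7]
wrist_force: [1.1, 0.7, 5.4]
opening: 0.0213
grasp_force: 40.4
```

Converted, 20.5 cm / 80 = 0.2563, 19.5 cm / 80 = 0.2438.

Request:
servo_tool:
  moves:
    - [0,0,0.0125,0]
    - [0,0,0.0313,0]
    - [0,0,0.0625,0]
    - [0,0,0.1,0]
    - [0,0,0.1375,0]
    - [0,0,0.175,0]
    - [0,0,0.2125,0]
    - [0,0,0.2438,0]
    - [0,0,0.2563,0]
    - [0,0,0.2563,0]
  force: 60

```text
time: 28.45
ee_pos: [0.4297, -0.3758, 0.3217]
tcp_rot: [-178.5, 0.2, 88.7]
wrist_force: [-0.2, -0.2, -2.0]
opening: 0.0211
grasp_force: 59.9
```

Converted, 46 cm / 80 = 0.575, 45 cm / 80 = 0.5625, 0.94 rad / 4 = 0.235.

Request:
servo_tool:
  moves:
    - [0.0038,0.0188,0,0]
    - [0.0088,0.05,0,0.0125]
    - [0.015,0.0875,0,0.025]
    - [0.025,0.125,0,0.0375]
    - [0.0313,0.1625,0,0.05]
    - [0.0375,0.2,0,0.0625]
    - [0.05,0.2375,0,0.075]
    - [0.0625,0.275,0,0.0875]
    - [0.075,0.3125,0,0.1]
    - [0.0813,0.35,0,0.1125]
    - [0.0875,0.3875,0,0.125]
    - [0.1,0.425,0,0.145]
    - [0.1125,0.4625,0,0.165]
    - [0.1188,0.5,0,0.185]
    - [0.125,0.5375,0,0.205]
    - [0.1313,0.5625,0,0.22]
    - [0.1375,0.575,0,0.235]
    - [0.1375,0.575,0,0.235]
    - [0.1375,0.575,0,0.235]

```text
time: 30.03
ee_pos: [0.5389, 0.0852, 0.3174]
tcp_rot: [-178.2, -0.1, 142.6]
wrist_force: [0.3, 0.0, -1.6]
opening: 0.0212
grasp_force: 59.9
```

Converted, 25.4 cm / 80 = 0.3175, 6.5 cm / 80 = 0.0813, 0.785 rad / 4 = 0.1963.

Request:
servo_tool:
  moves:
    - [0.0063,0.025,0,0.015]
    - [0.015,0.0625,0,0.0325]
    - [0.025,0.1,0,0.05]
    - [0.035,0.1375,0,0.07]
    - [0.045,0.175,0,0.09]
    - [0.055,0.2125,0,0.11]
    - [0.065,0.25,0,0.13]
    - [0.0738,0.2875,0,0.15]
    - [0.0788,0.3125,0,0.17]
    - [0.0813,0.3175,0,0.19]
    - [0.0813,0.3175,0,0.1963]
    - [0.0813,0.3175,0,0.1963]
    - [0.0813,0.3175,0,0.1963]

```text
time: 31.12
ee_pos: [0.6045, 0.3371, 0.3191]
tcp_rot: [-178.3, 0.0, -172.7]
wrist_force: [0.3, 0.1, -1.2]
opening: 0.0211
grasp_force: 59.9
```

```bash
python3 - <<'E'
from h import *
o=get_obs();print(o['ee_pos'],o['tcp_rot'],o['time'],o['opening'])
W=cal('wrist');im=camera('wrist');np.save('w5.npy',im);np.save('w5c.npy',np.vstack([W[0],W[1],W[2][None]]))
S=camera('scene'); a=np.zeros((480,800,3),np.uint8); a[:,:400]=cv2.resize(im[0:384,0:512],(400,300),interpolation=cv2.INTER_AREA).repeat(1,0)[:480] if 0 else cv2.copyMakeBorder(cv2.resize(im,(400,300)),0,180,0,0,cv2.BORDER_CONSTANT); a[:,400:]=cv2.resize(S[80:320,280:480],(400,480)); save('w5',a)
print(proj(W,[[.588,.458,.135],[.632,.128,.135],[.61,.294,.135]]))
E
```

```text
[0.60449693 0.33711754 0.31910564] [-1.78282689e+02  2.98271409e-02 -1.72701188e+02] 31.1167 0.021067148070403333
[[358.95163082 171.69240187]
 [ 86.01326445 170.95232562]
 [221.24547151 171.42566495]]
```

View pics/w5.png

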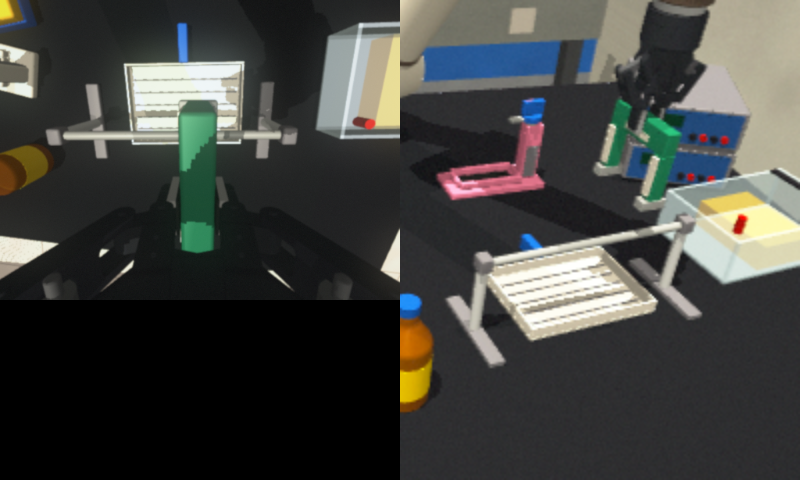

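```bash
python3 - <<'E'
from h import *
A=np.load('w5c.npy');W=(A[:3],A[3:6],A[6])
c=onz(W,np.array([[125,64],[243,62],[241,143],[132,143]])*1.28,.024);print(c[:,:2].round(3).tolist(),c.mean(0).round(3))
f=onz(W,np.array([[95,120],[265,119]])*1.28,.012);print(f[:,:2].round(3).tolist(),f.mean(0).round(3))
a=np.radians(7.6);ex=np.array([np.cos(a),np.sin(a)]);d=(c.mean(0)-[.610,.294,0])[:2];print(d@ex,d@[-ex[1],ex[0]])
E
```

```text
[[0.512, 0.176], [0.48, 0.399], [0.636, 0.424], [0.667, 0.197]] [0.574 0.299 0.024]
[[0.631, 0.112], [0.581, 0.466]] [0.606 0.289 0.012]
-0.03546855011643992 0.009859003773920618
```

Tray has been knocked: it is now 35 mm too far to -x (bar as measured, at row 171). It had already met the condition earlier. I'll seat this frame, then push the tray back.

Converted, -16.7 cm / 80 = -0.2088, -15.9 cm / 80 = -0.1988.

Request:
servo_tool:
  moves:
    - [0,0,-0.025,0]
    - [0,0,-0.0625,0]
    - [0,0,-0.1,0]
    - [0,0,-0.1375,0]
    - [0,0,-0.1688,0]
    - [0,0,-0.1875,0]
    - [0,0,-0.1988,0]
    - [0,0,-0.1988,0]
    - [0,0,-0.2025,0]
    - [0,0,-0.2063,0]
    - [0,0,-0.2088,0]
    - [0,0,-0.2088,0]
    - [0,0,-0.2088,0]

```text
time: 32.3
ee_pos: [0.6048, 0.3385, 0.1525]
tcp_rot: [-178.3, 0.1, -172.5]
wrist_force: [0.6, 0.7, -1.6]
opening: 0.0209
grasp_force: 60.1
```

Converted, -0.4 cm / 80 = -0.005, -0.3 cm / 80 = -0.0038.

Request:
servo_tool:
  moves:
    - [0,0,-0.0013,0]
    - [0,0,-0.0025,0]
    - [0,0,-0.0038,0]
    - [0,0,-0.005,0]
    - [0,0,-0.005,0]
    - [0,0,-0.005,0]

```text
time: 32.8
ee_pos: [0.6049, 0.3386, 0.152]
tcp_rot: [-178.4, 0.3, -172.5]
wrist_force: [-4.1, -2.8, 18.2]
opening: 0.0211
grasp_force: 62.8
```

Converted, 0.3 cm / 80 = 0.0038, 0.2 cm / 80 = 0.0025.

Request:
servo_tool:
  moves:
    - [0,0,0.0025,0]
    - [0,0,0.0038,0]
    - [0,0,0.0038,0]

```text
time: 33.05
ee_pos: [0.6048, 0.3386, 0.1522]
tcp_rot: [-178.3, 0.1, -172.5]
wrist_force: [-0.7, -0.5, 8.7]
opening: 0.0211
grasp_force: 61.2
```

Converted, 11 cm / 80 = 0.1375, 8 cm / 80 = 0.1.

Request:
servo_tool:
  moves:
    - [0,0,0,0]
    - [0,0,0,0]
    - [0,0,0,0]
    - [0,0,0,0]
    - [0,0,0,0]
    - [0,0,0,0]
    - [0,0,0,0]
    - [0,0,0.0125,0]
    - [0,0,0.0313,0]
    - [0,0,0.0625,0]
    - [0,0,0.1,0]
    - [0,0,0.1375,0]
    - [0,0,0.1375,0]
    - [0,0,0.1375,0]
  claw: 0.4

```text
time: 34.22
ee_pos: [0.6052, 0.3388, 0.2638]
tcp_rot: [-178.4, 0.3, -172.5]
wrist_force: [0.0, 0.8, -0.4]
opening: 0.0512
grasp_force: 0.0
```

```bash
python3 - <<'E'
from h import *
o=get_obs();print(o['ee_pos'],o['tcp_rot'],o['time'],o['opening'])
W=cal('wrist');im=camera('wrist');np.save('w6.npy',im);np.save('w6c.npy',np.vstack([W[0],W[1],W[2][None]]))
S=camera('scene'); a=np.zeros((480,800,3),np.uint8); a[:300,:400]=cv2.resize(im,(400,300)); a[:,400:]=cv2.resize(S[80:320,280:480],(400,480)); save('w6',a)
E
```

```text
[0.60515417 0.33878434 0.26382633] [-178.4014099     0.28492522 -172.46514454] 34.2167 0.05122864524700009
```

View pics/w6.png

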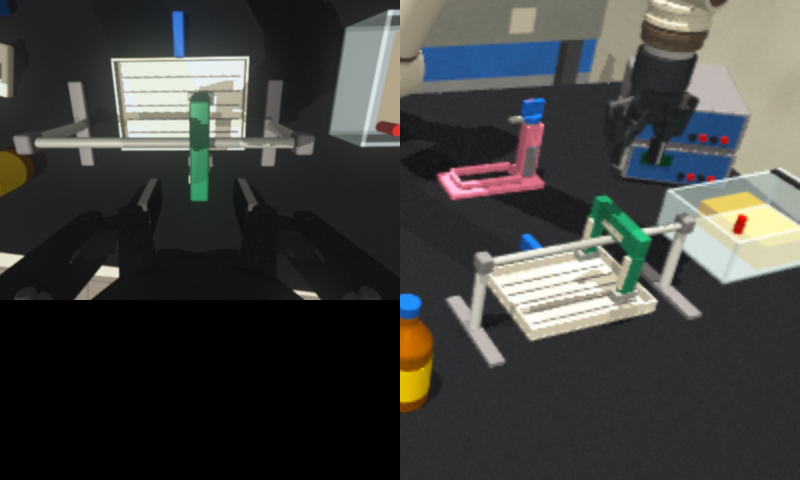

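The frame hangs upright across the bar. Next I re-measure the displaced tray.

```bash
python3 - <<'E'
from h import *
A=np.load('w6c.npy');W=(A[:3],A[3:6],A[6]);im=np.load('w6.npy')
c=onz(W,np.array([[113,59],[250,57],[245,150],[120,150]])*1.28,.024);print('wrist tray',c[:,:2].round(3).tolist(),c.mean(0).round(3))
for a,ce,b,_ in blobs(mask(im,'blue'),200): print('pullW',int(a),onz(W,b,.03)[:,:2].round(3).tolist(),onz(W,ce[None],.03).round(3))
T=cal('top');t=camera('top');save('top7',cv2.resize(t[115:260,50:270],None,fx=3.5,fy=3.5,interpolation=cv2.INTER_CUBIC))
for a,ce,b,_ in blobs(mask(t,'blue'),100):
    if 130<ce[0]<200 and 200<ce[1]<260: print('pullT',int(a),onz(T,b,.03)[:,:2].round(3).tolist(),onz(T,ce[None],.03).round(3))
E
```

```text
wrist tray [[0.512, 0.178], [0.479, 0.402], [0.636, 0.425], [0.669, 0.194]] [0.574 0.3   0.024]
pullW 887 [[0.43, 0.268], [0.428, 0.289], [0.493, 0.296], [0.496, 0.275]] [[0.461 0.282 0.03 ]]
pullT 185 [[0.493, 0.299], [0.496, 0.273], [0.431, 0.263], [0.428, 0.289]] [[0.462 0.281 0.03 ]]
```

View pics/top7.png

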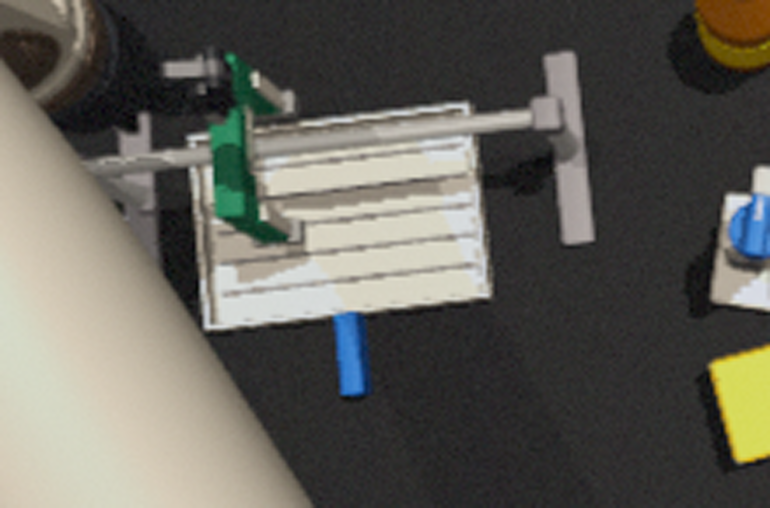

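Tray centre is at (0.574,0.300), yaw about 8°, with the pull grip at (0.444,0.279). Pushing it 36 mm back in.

Converted, -25.5 cm / 80 = -0.3188, -24.7 cm / 80 = -0.3088.

Request:
servo_tool:
  moves:
    - [-0.0375,-0.0125,0,0]
    - [-0.0875,-0.0313,0,0]
    - [-0.1375,-0.05,0,0]
    - [-0.1875,-0.0713,0,0]
    - [-0.2013,-0.075,0,0]
    - [-0.2013,-0.075,0,0]
    - [-0.2013,-0.075,-0.05,0]
    - [-0.2013,-0.075,-0.1,0]
    - [-0.2013,-0.075,-0.15,0]
    - [-0.2013,-0.075,-0.2,0]
    - [-0.2013,-0.075,-0.25,0]
    - [-0.2013,-0.075,-0.2875,0]
    - [-0.2013,-0.075,-0.3088,0]
    - [-0.2013,-0.075,-0.3188,0]
    - [-0.2013,-0.075,-0.3188,0]
    - [-0.2013,-0.075,-0.3188,0]
  claw: 0

```text
time: 35.7
ee_pos: [0.4438, 0.2785, 0.0061]
tcp_rot: [-178.3, 0.0, -172.5]
wrist_force: [0.5, -0.2, 0.8]
opening: 0.0854
grasp_force: 0.0
```

Request:
servo_tool:
  moves:
    - [0,0,0,0]
    - [0,0,0,0]
    - [0,0,0,0]
    - [0,0,0,0]
    - [0,0,0,0]
    - [0,0,0,0]
    - [0,0,0,0]
    - [0,0,0,0]
    - [0,0,0,0]
    - [0,0,0,0]
    - [0,0,0,0]
    - [0,0,0,0]
  claw: 1
  force: 40

```text
time: 36.7
ee_pos: [0.4436, 0.2787, 0.0064]
tcp_rot: [-178.3, 0.1, -172.4]
wrist_force: [-2.7, -1.6, 5.7]
opening: 0.0177
grasp_force: 39.4
```

Converted, 3.6 cm / 80 = 0.045, 3.4 cm / 80 = 0.0425.

Request:
servo_tool:
  moves:
    - [0.0063,-0.0013,0,0]
    - [0.015,-0.0025,0,0]
    - [0.025,-0.0038,0,0]
    - [0.035,-0.005,0,0]
    - [0.0425,-0.0063,0,0]
    - [0.045,-0.0063,0,0]
    - [0.045,-0.0063,0,0]
    - [0.045,-0.0063,0,0]

```text
time: 37.37
ee_pos: [0.4795, 0.274, 0.0065]
tcp_rot: [-178.4, 0.0, -172.4]
wrist_force: [-2.7, 0.8, 4.9]
opening: 0.0174
grasp_force: 40.7
```

Converted, 26 cm / 80 = 0.325, 23 cm / 80 = 0.2875.

Request:
servo_tool:
  moves:
    - [0,0,0,0]
    - [0,0,0,0]
    - [0,0,0,0]
    - [0,0,0,0]
    - [0,0,0,0]
    - [-0.0038,0,0.0375,0]
    - [-0.0125,0,0.0875,0]
    - [-0.025,0,0.1375,0]
    - [-0.0375,0,0.1875,0]
    - [-0.05,0,0.2375,0]
    - [-0.05,0,0.2875,0]
    - [-0.05,0,0.325,0]
    - [-0.05,0,0.325,0]
  claw: 0

```text
time: 38.45
ee_pos: [0.4405, 0.2741, 0.2727]
tcp_rot: [-178.5, 0.5, -172.5]
wrist_force: [1.6, 0.3, 0.8]
opening: 0.0852
grasp_force: 0.0
```

Converted, -64.5 cm / 80 = -0.8063, -62 cm / 80 = -0.775, -1.67 rad / 4 = -0.4175.

Request:
servo_tool:
  moves:
    - [0.0125,-0.0375,0,-0.0275]
    - [0.025,-0.075,0,-0.055]
    - [0.0375,-0.1188,0,-0.0825]
    - [0.05,-0.1625,0,-0.11]
    - [0.0625,-0.2063,0,-0.1375]
    - [0.075,-0.25,0,-0.165]
    - [0.0875,-0.2938,0,-0.1925]
    - [0.1,-0.3375,0,-0.22]
    - [0.1125,-0.3813,0,-0.2475]
    - [0.125,-0.425,0,-0.275]
    - [0.1375,-0.4688,0,-0.3025]
    - [0.15,-0.5125,0,-0.33]
    - [0.1563,-0.5563,0,-0.3575]
    - [0.1625,-0.6,0,-0.385]
    - [0.1688,-0.6438,0,-0.4125]
    - [0.175,-0.6875,0,-0.4175]
    - [0.1775,-0.7313,0,-0.4175]
    - [0.1775,-0.775,0,-0.4175]
    - [0.1775,-0.8063,0,-0.4175]
    - [0.1775,-0.8063,0,-0.4175]

```text
time: 40.12
ee_pos: [0.5806, -0.3763, 0.2633]
tcp_rot: [-178.2, 0.0, 91.6]
wrist_force: [-0.8, 0.8, -1.2]
opening: 0.0854
grasp_force: 0.0
```

```bash
python3 - <<'E'
from h import *
W=cal('wrist');im=camera('wrist'); o=get_obs(); print(o['ee_pos'],o['tcp_rot'])
h=cv2.cvtColor(im,cv2.COLOR_RGB2HSV)
m=mask(im,'green'); m[:, :200]=0;m[:,330:]=0
for a,ce,b,_ in blobs(m,200): print('green',int(a),b.round().tolist(),onz(W,b,.14)[:,:2].round(4).tolist())
for r in(150,170,190,210,225): 
    k=np.where(m[r])[0]; print(r,k.min(),k.max(),onz(W,[[k.min(),r],[k.max()+1,r]],.14)[:,:2].round(4).tolist())
T=cal('top');t=camera('top')
for a,ce,b,_ in blobs(mask(t,'blue'),100):
    if 130<ce[0]<200 and 180<ce[1]<260: print('pullT',int(a),onz(T,b,.03)[:,:2].round(3).tolist(),onz(T,ce[None],.03).round(3))
for a,ce,b,_ in blobs(mask(t,'green'),100): print('green',onz(T,b,.178)[:,:2].round(3).tolist())
save('tray8',cv2.resize(t[115:260,50:270],None,fx=3.5,fy=3.5,interpolation=cv2.INTER_CUBIC))
E
```

```text
[ 0.5809716  -0.37416072  0.26380324] [-1.78186761e+02 -2.09326117e-02  9.16673417e+01]
green 2223 [[248.0, 119.0], [269.0, 119.0], [269.0, 235.0], [248.0, 235.0]] [[0.5714, -0.3126], [0.591, -0.312], [0.5965, -0.4301], [0.5744, -0.4311]]
150 248 268 [[0.5721, -0.3415], [0.5924, -0.3409]]
170 248 268 [[0.5726, -0.3612], [0.5933, -0.3604]]
190 248 268 [[0.5732, -0.3817], [0.5942, -0.3808]]
210 248 266 [[0.5737, -0.403], [0.5932, -0.4022]]
225 248 267 [[0.5741, -0.4197], [0.5949, -0.4188]]
pullT 179 [[0.528, 0.293], [0.531, 0.268], [0.465, 0.258], [0.462, 0.283]] [[0.496 0.276 0.03 ]]
green [[0.584, -0.3], [0.587, -0.415], [0.56, -0.415], [0.557, -0.3]]
green [[0.666, 0.36], [0.672, 0.312], [0.535, 0.293], [0.53, 0.341]]
```

View pics/tray8.png

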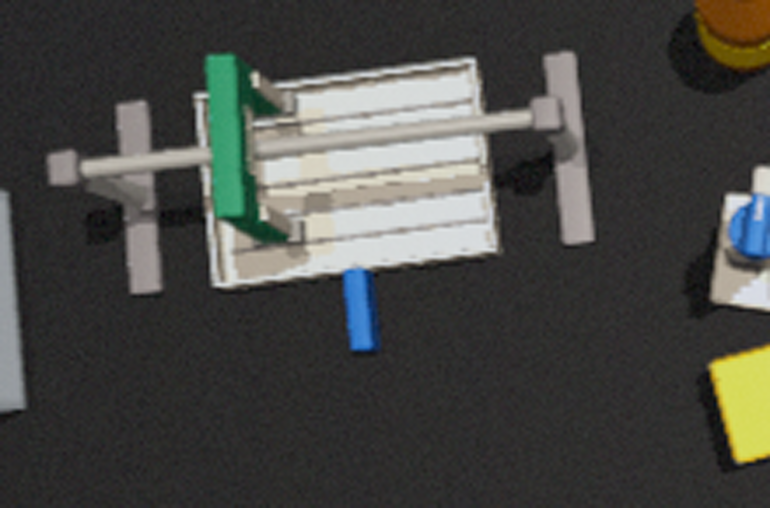

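Tray back in place (centre about (0.6075,0.2905)) and the frame hangs at (225,135), clear. Grasping the far frame.

Converted, -15 cm / 80 = -0.1875, -13.5 cm / 80 = -0.1688.

Request:
servo_tool:
  moves:
    - [0.0025,0.0038,-0.05,0]
    - [0.0025,0.0038,-0.1,0]
    - [0.0025,0.0038,-0.1375,0]
    - [0.0025,0.0038,-0.1688,0]
    - [0.0025,0.0038,-0.1875,0]
    - [0.0025,0.0038,-0.1875,0]
    - [0.0025,0.0038,-0.1875,0]

```text
time: 40.8
ee_pos: [0.5834, -0.3672, 0.1159]
tcp_rot: [-178.3, -0.0, 91.9]
wrist_force: [0.3, -0.1, 0.6]
opening: 0.0851
grasp_force: 0.0
```

Request:
servo_tool:
  moves:
    - [0,0,0,0]
    - [0,0,0,0]
    - [0,0,0,0]
    - [0,0,0,0]
    - [0,0,0,0]
    - [0,0,0,0]
    - [0,0,0,0]
    - [0,0,0,0]
    - [0,0,0,0]
    - [0,0,0,0]
    - [0,0,0,0]
    - [0,0,0,0]
  claw: 1
  force: 60

```text
time: 41.8
ee_pos: [0.5838, -0.3688, 0.1166]
tcp_rot: [-178.4, 0.1, 91.9]
wrist_force: [0.6, 0.6, 4.9]
opening: 0.0208
grasp_force: 59.5
```

Request:
servo_tool:
  moves:
    - [0,0,0.0125,0]
    - [0,0,0.0313,0]
    - [0,0,0.0625,0]
    - [0,0,0.1,0]
    - [0,0,0.1375,0]
    - [0,0,0.175,0]
    - [0,0,0.2125,0]
    - [0,0,0.2438,0]
    - [0,0,0.2563,0]
    - [0,0,0.2563,0]

```text
time: 42.63
ee_pos: [0.5837, -0.3687, 0.3235]
tcp_rot: [-178.5, 0.2, 91.8]
wrist_force: [0.3, 0.3, -3.4]
opening: 0.0209
grasp_force: 59.2
```

Converted, 50 cm / 80 = 0.625, 48 cm / 80 = 0.6, 1.67 rad / 4 = 0.4175.

Request:
servo_tool:
  moves:
    - [0,0.0188,0,0.0125]
    - [0,0.05,0,0.03]
    - [0,0.0875,0,0.0525]
    - [0,0.125,0,0.075]
    - [0.0038,0.1625,0,0.0975]
    - [0.0075,0.2,0,0.12]
    - [0.0113,0.2375,0,0.1425]
    - [0.015,0.275,0,0.165]
    - [0.0188,0.3125,0,0.1875]
    - [0.0225,0.35,0,0.21]
    - [0.0263,0.3875,0,0.2325]
    - [0.0288,0.425,0,0.255]
    - [0.0313,0.4625,0,0.2775]
    - [0.0338,0.5,0,0.3]
    - [0.035,0.5375,0,0.325]
    - [0.0363,0.575,0,0.35]
    - [0.0375,0.6,0,0.375]
    - [0.0375,0.625,0,0.4]
    - [0.0375,0.625,0,0.4175]
    - [0.0375,0.625,0,0.4175]

```text
time: 44.3
ee_pos: [0.613, 0.1326, 0.3191]
tcp_rot: [-178.3, -0.1, -172.2]
wrist_force: [0.9, -0.4, -2.8]
opening: 0.0208
grasp_force: 59.4
```

Converted, 10.3 cm / 80 = 0.1288, 10 cm / 80 = 0.125.

Request:
servo_tool:
  moves:
    - [0.0013,0.025,0,0]
    - [0.0025,0.0625,0,0]
    - [0.0038,0.1,0,0]
    - [0.005,0.125,0,0]
    - [0.005,0.1288,0,0]
    - [0.005,0.1288,0,0]
    - [0.005,0.1288,0,0]

```text
time: 44.88
ee_pos: [0.6175, 0.2336, 0.3202]
tcp_rot: [-178.3, -0.0, -172.6]
wrist_force: [-0.7, -0.9, -2.3]
opening: 0.0207
grasp_force: 59.6
```

Converted, -16.5 cm / 80 = -0.2063, -16.3 cm / 80 = -0.2038.

Request:
servo_tool:
  moves:
    - [0,0,-0.025,0]
    - [0,0,-0.0625,0]
    - [0,0,-0.1,0]
    - [0,0,-0.1375,0]
    - [0,0,-0.1688,0]
    - [0,0,-0.1875,0]
    - [0,0,-0.2,0]
    - [0,0,-0.2,0]
    - [0,0,-0.2038,0]
    - [0,0,-0.2063,0]
    - [0,0,-0.2063,0]
    - [0,0,-0.2063,0]

```text
time: 45.88
ee_pos: [0.6179, 0.2345, 0.1568]
tcp_rot: [-178.3, 0.1, -172.5]
wrist_force: [0.2, 0.2, -2.3]
opening: 0.0208
grasp_force: 59.5
```

Converted, -0.3 cm / 80 = -0.0038, -0.2 cm / 80 = -0.0025.

Request:
servo_tool:
  moves:
    - [0,0,-0.0013,0]
    - [0,0,-0.0025,0]
    - [0,0,-0.0038,0]
    - [0,0,-0.0038,0]
    - [0,0,-0.0038,0]

```text
time: 46.3
ee_pos: [0.6178, 0.2346, 0.1542]
tcp_rot: [-178.3, 0.1, -172.5]
wrist_force: [-2.3, 0.3, 6.1]
opening: 0.0211
grasp_force: 60.7
```

Contact (6 N). Releasing.

Converted, -20 cm / 80 = -0.25, -18 cm / 80 = -0.225.

Request:
servo_tool:
  moves:
    - [0,0,0,0]
    - [0,0,0,0]
    - [0,0,0,0]
    - [0,0,0,0]
    - [0,0,0,0]
    - [0,0,0,0]
    - [0,0,0,0]
    - [0,0,0.0125,0]
    - [0,0,0.0313,0]
    - [0,0,0.0625,0]
    - [0,0,0.1,0]
    - [0,0,0.15,0]
    - [-0.0375,0,0.1625,0]
    - [-0.0875,0,0.1625,0]
    - [-0.1375,-0.025,0.1625,0]
    - [-0.1875,-0.0625,0.1625,0]
    - [-0.225,-0.1125,0.1625,0]
    - [-0.25,-0.1625,0.1625,0]
    - [-0.25,-0.2125,0.1625,0]
  claw: 0.4

```text
time: 47.88
ee_pos: [0.4182, 0.082, 0.2844]
tcp_rot: [-178.3, 0.2, -172.3]
wrist_force: [1.5, -1.5, -0.3]
opening: 0.0511
grasp_force: 0.0
```

Converted, -20 cm / 80 = -0.25, -18 cm / 80 = -0.225.

Request:
servo_tool:
  moves:
    - [0,-0.0375,0,0]
    - [0,-0.0875,0,0]
    - [0,-0.1375,0,0]
    - [0,-0.1875,0,0]
    - [0,-0.225,0,0]
    - [0,-0.25,0,0]
    - [0,-0.25,0,0]
    - [0,-0.25,0,0]
    - [0,-0.25,0,0]
    - [0,-0.25,0,0]

```text
time: 48.72
ee_pos: [0.421, -0.1168, 0.2833]
tcp_rot: [-178.3, 0.1, -172.4]
wrist_force: [0.4, -1.1, -0.1]
opening: 0.0515
grasp_force: 0.0
```

```bash
python3 - <<'E'
from h import *
T=cal('top');t=camera('top');S=camera('scene')
for a,ce,b,_ in blobs(mask(t,'blue'),100):
    if 130<ce[0]<200 and 180<ce[1]<260: 
        p=onz(T,ce[None],.03)[0]; q=onz(T,b,.03)[:,:2]; print('pull',p.round(3),'tray',p[:2]+.1125*np.array([.991,.132]),q.round(3).tolist())
for a,ce,b,_ in blobs(mask(t,'green'),100): print('green',onz(T,b,.178)[:,:2].round(3).tolist())
a=np.zeros((560,800,3),np.uint8)
a[:280,:]=cv2.resize(t[100:260,50:450],(800,320))[:280]; a[280:,:]=cv2.resize(S[120:330,100:480],(800,442))[40:320]
save('fin',a)
E
```

```text
pull [0.496 0.276 0.03 ] tray [0.60790485 0.29044385] [[0.528, 0.293], [0.531, 0.268], [0.465, 0.258], [0.462, 0.283]]
green [[0.666, 0.36], [0.672, 0.312], [0.535, 0.293], [0.53, 0.341]]
green [[0.681, 0.255], [0.686, 0.214], [0.548, 0.196], [0.543, 0.236]]
```

View pics/fin.png

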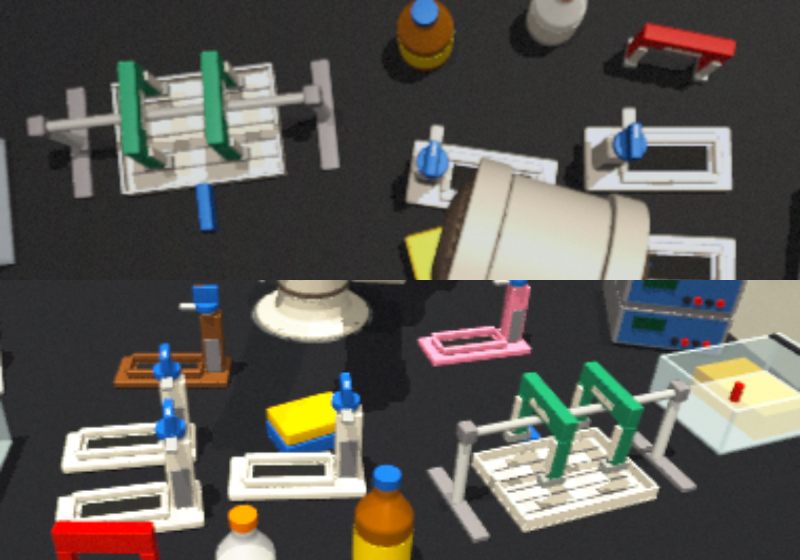

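Both frames hang upright and apart over the tray. All three clamps point open, and the bottles, tip box and red frame are where they were. Handing in.

```bash
python3 -c "
from workcell import *
print(job_done())"
```

```text
the job is handed in; nothing more can be done
None
```

The job is handed in but the verdict was not shown: in the last images both frames hang apart over the bar with the tray squarely under it (pushed back once after being knocked), and all three clamps are open.

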